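# Square up a pile of specimen plates in the locating jig and pin it

### The arm

A 6-joint arm with a two-finger parallel gripper is mounted at the origin on a cart in front of the work surface, level with it; the furniture and walls round the work are solid. World frame = base frame: x ahead of the robot, y to its left, z up, the work surface at z = 0. Lengths are in mm, angles in degrees, forces in N, time in s.
With the tool pointing down it reaches from about 350 to 975 mm from the base axis. Payload 4.9 kg.
Tool frame: the origin (TCP) lies midway between the tips of the shut fingers; the grasp point (between the pads) lies arm.pinch_z behind it (arm.pinch_z is the distance from the TCP to the grasp point, in mm); z points along the fingers, y is the line along which they close (so a half turn about z gives the same grasp; the last joint's range is limited). The gripper opens to 85 mm and grips with 20 to 120 N. Pads are 22 mm wide; open, the fingers measure 114 mm over their backs; the gripper's body (76 mm by 85 mm) begins 54 mm behind the grasp point. The pads swing forward as they close: fully open they stand 13 mm farther back than shut.
Start: joints at [-82.678, 3.019, 92.412, -0, 84.569, -6.818], TCP at [152.685, -606.044, 231.304] pointing down, gripper open.
Joint ranges: [-172.51, 172.51], [-57.92, 126.97], [3.15, 148.05], [-58.71, 238.71], [5.1, 150.11], [-179.66, 179.66]. Speed limits (degrees/s): [147.25, 147.25, 180, 180, 180, 180].

### API

Orientations are given as [roll, pitch, yaw] about the fixed x, y, z axes, in that order (R = Rz(yaw) Ry(pitch) Rx(roll)).
In Python, from bench import arm gives the robot as it stands.
- The arm moves only by the shell command python3 steer.py 'ROWS' [OPENING] [FORCE]. ROWS is rows parted by semicolons, their numbers by spaces, 1 to 12 of them, each of 6 numbers: dx, dy, dz in mm, then a rotation vector rx, ry, rz in degrees; each row shifts and turns the commanded pose from where the row before left it, along the tool's axes as they then stand; what a row does not reach is not made up. A row lasts 1/12 s, in which the tool goes at most 41.7 mm and 7.16 degrees, less where a joint would pass 70% of its speed; a pose out of reach is approached as far as the arm can. OPENING is the finger opening in mm, set as the command begins (- or left out keeps the last). The fingers move at their own pace and stop on an object; FORCE is the grip in N (left out, the last holds). Time passes only in rows, so rows that do not move let the fingers close. It prints the time, the measured TCP pose, the force, the opening and the grip force at its end.
- arm.get_state(): the state, without advancing time (a new reading comes with each control period).
- arm.read_camera(name): name is "side" or "top" or "wrist"; returns a dict with "color" (480x640x3 uint8, red, green, blue), "mtx" (3x3 intrinsics, pixels), "rvec" (rotation vector, rad) and "tvec" (3), from world to camera coordinates, as OpenCV has them; the wrist camera has in their place "tool_from_camera" (4x4, takes a point from camera to tool coordinates, whose origin is the TCP and whose axes are the flange's). Camera axes: x right, y down, z forward; pixel columns grow to the right and rows downward; lengths in mm; the calibration is good to about 2 mm. A picture is of the moment at which its call begins: read the wrist's pose just before it. There is no depth.
- arm.finish_job(): hands the job in; it is judged then, once.
The state is a dict: "time": time; "joint_positions": joint angles; "dq": joint speeds; "joint_torque": joint torques, N m; "ee_pos": TCP position; "tool_rot": TCP orientation; "wrist_force": force on the tool from outside, world axes, zero at the start; "torque": the same for the moment, N m; "gripper_width": finger opening in mm; "grip_force": force on a finger pad.
Only numpy, scipy, OpenCV 4.12 (cv2) and the standard library are available. Lean on these libraries where they do the work, as an engineer would, in place of code of your own. Each camera call takes 0.05 s, during which the arm holds its last target. There are 200 camera calls.

### The job

The bottom specimen plate already lies in the locating jig, not yet squared: lay the other plate of the same thickness on it and the thicker cover plate on top, and let go. Then press the whole pile gently home, first against the single end stop and then against the two side stops, so that all three plates lie flush with the stops. Finally take the locating rod from its holder and push it down through the pile, against the tight plug in the jig's blind hole, until it bottoms and its black ring is level with the top of the cover plate; let go and leave the things around undisturbed.

Things in the scene. Friction and masses are not known exactly. Their poses are not given: they have to be found in the camera images.
- jig: grey locating jig, fixed: base block 150 (x) x 100 (y) x 24 mm; origin: centre of its underside. Plates lie on its top (z = 24 mm), their length along its x. Three round steel stops, 10 mm across, stand 44 mm above its top (to z = 68 mm). A plate flush with all stops has its centre exactly above the origin and is turned like the jig.
- bore (a point): mouth of the jig's vertical blind hole, in the middle of its top (jig frame 0, 0, 24 mm): 12 mm in diameter. In it is a tight rubber plug, its face 6 to 9 mm below the mouth at first; it yields only to a push of about 6 N, stays where it is pushed, and bottoms with its face (so the rod's tip) 14 mm below the mouth; then push with up to 25 N to feel it, never over 45 N.
- end_stop: the single stop on the jig at its +x end, axis at x = 60, y = 0 mm in the jig's frame; it stops a plate's short edge. The entry's origin is the jig's origin. The whole pile slides at 2 to 7 N, so press with 10 to 25 N; never over 45 N.
- side_stops: the two stops on the jig at its +y side, axes at x = -42 and +42, y = 33 mm in the jig's frame; they stop a plate's long edge; the fingers have room between them. The entry's origin is the jig's origin. The whole pile slides at 2 to 7 N, so press with 10 to 25 N; never over 45 N.
- bottom_plate: aluminium plate, 110 (x) x 56 (y) x 10 (z) mm, 160 g, with a 14 mm hole through its centre; origin: centre of its underside; x along its length. Lies loose on the jig, 3 to 10 mm short of the stops and slightly turned.
- middle_plate: aluminium plate, 110 (x) x 56 (y) x 10 (z) mm, 160 g, with a 14 mm hole through its centre; origin: centre of its underside; x along its length. Lies flat on the worktop; goes second.
- cover_plate: aluminium plate, 110 (x) x 56 (y) x 15 (z) mm, 240 g, with a 14 mm hole through its centre; origin: centre of its underside; x along its length. Lies flat on the worktop; goes on top, so the finished pile is 35 mm high (top at z = 59 mm in the jig's frame).
- rod: steel locating rod, 10 mm in diameter, 95 mm long, upright, 60 g; origin: centre of its lower tip, z along it; its grip is a knurled head, 16 mm in diameter, from 71 to 95 mm above the tip; a black ring is marked 49 mm above the tip. At the start it stands loose in its holder, its tip 5 mm above the worktop.
- rod_holder: white holder block, fixed, 56 x 56 x 35 mm, with a 13 mm hole 30 mm deep in the middle of its top; origin: centre of its underside.
- forceps: straight steel forceps, 17 x 120 x 9 mm, lying loose near the front edge; bystander; origin: centre of its underside.
- sachet: flat swab sachet, 50 x 55 x 4 mm, lying near the front edge; bystander; origin: centre of its underside.
- timer: small white digital timer, 25 x 64 x 62 mm, standing loose behind the jig; bystander; origin: centre of its underside.
- vial: small capped vial, 15 mm in diameter, 41 mm high, standing loose behind the jig; bystander; origin: centre of its underside.

How it is judged (in metres and radians):
On the way, in this order (a step that is already met when the one before it is completed fails the run):
1. the three plates lie flat on one another on the jig in the right order, centred within 20 mm, let go (horizontal distance between each of bottom_plate, middle_plate, cover_plate and jig below 0.02 m and z of bottom_plate in the frame of jig between 0.022 and 0.026 m and angle between the x axis of each of bottom_plate, middle_plate, cover_plate and the x axis of jig, either way round below 0.25 rad and angle between each of bottom_plate, middle_plate, cover_plate's own z axis and vertical below 0.04 rad and z of middle_plate in the frame of jig between 0.032 and 0.036 m and z of cover_plate in the frame of jig between 0.042 and 0.046 m and contact force between the fingers and bottom_plate below 0.1 N and contact force between the fingers and middle_plate below 0.1 N and contact force between the fingers and cover_plate below 0.1 N), for 0.1 s.
2. the pile is pressed against the end stop: a plate pushes on it with more than 1.5 N (contact force between any of bottom_plate, middle_plate, cover_plate and end_stop above 1.5 N).
3. the pile is pressed against the side stops: a plate pushes on them with more than 1.5 N (contact force between any of bottom_plate, middle_plate, cover_plate and side_stops above 1.5 N).
At the end, for the whole second after the job is handed in: Bottom, middle and cover plate lie flat in this order on the jig, each within 2 mm of its place flush with all stops and turned under 0.025 rad from the jig; the rod stands through the pile in the blind hole, its tip within 1.8 mm of bottom; all is let go and at rest (horizontal distance between each of bottom_plate, middle_plate, cover_plate and jig below 0.002 m and z of bottom_plate in the frame of jig between 0.022 and 0.026 m and angle between the x axis of each of bottom_plate, middle_plate, cover_plate and the x axis of jig, either way round below 0.025 rad and angle between each of bottom_plate, middle_plate, cover_plate's own z axis and vertical below 0.04 rad and z of middle_plate in the frame of jig between 0.032 and 0.036 m and z of cover_plate in the frame of jig between 0.042 and 0.046 m and contact force between the fingers and bottom_plate below 0.1 N and contact force between the fingers and middle_plate below 0.1 N and contact force between the fingers and cover_plate below 0.1 N and z of rod in the frame of jig below 0.0118 m and horizontal distance between rod and jig below 0.003 m and angle between rod's own z axis and vertical below 0.12 rad and contact force between the fingers and rod below 0.1 N and linear speed of rod below 0.02 m/s); the robot touches nothing.
It fails at once if a stop is pressed with more than 45 N (contact force between any of end_stop, side_stops and anything else above 45 N).
It fails at once if the rod is forced onto the jig with more than 45 N (contact force between rod and jig above 45 N).
It fails at once if a bystander is moved more than 20 mm (distance of any of forceps, sachet, timer, vial from where it was at the start of the episode above 0.02 m).
It also fails if it takes over 72 s, if anything falls off the work surface, if the arm or the gripper's body presses on something with over 40 N, if the wrist force passes 120 N, or if a joint passes its speed limit or range.

## Working session

There is one attempt and no reset: what is moved stays moved. The work goes in short steps, Python scripts to look and compute and a shell command to move; the robot and the scene stay as the last step left them, time stands still between calls to the robot, and variables do not carry over. Pictures are saved under pics/ and viewed, at most 10 in all, crops included, and the job is handed in when it is done.

```bash
ls; mkdir -p pics
python3 - <<'E'
from bench import arm
import cv2
print(arm.get_state(), arm.pinch_z)
for n in("top","side"):
    r=arm.read_camera(n); cv2.imwrite(f"pics/{n}0.png",r["color"][:,:,::-1]); print(n,r["mtx"].tolist(),r["rvec"],r["tvec"])
r=arm.read_camera("wrist");print(r["mtx"].tolist(),r["tool_from_camera"].tolist())
E
```

```text
bench.py
pics
steer.py
{'time': 0.0, 'joint_positions': array([-8.26786336e+01,  3.05761614e+00,  9.24930518e+01, -6.08760810e-04,
        8.45679113e+01, -6.82046052e+00]), 'dq': array([ 0.02552522, -0.06253762, -0.03375958,  0.03523725, -0.02062199,
       -0.04975899]), 'joint_torque': array([ 3.49171478e-04, -3.93669283e+01, -3.70179391e+01, -9.88641233e-06,
        6.91876077e-03, -9.69412497e-07]), 'ee_pos': array([ 152.59504083, -605.43960345,  230.04914185]), 'tool_rot': array([-1.79882188e+02, -1.34806710e-02,  1.41418713e+01]), 'wrist_force': array([ 0.01528324,  0.0202738 , -0.05920949]), 'torque': array([-0.01754618,  0.00969508, -0.00514941]), 'grip_force': 0.0, 'gripper_width': 85.07984940408645} 18.700000000000003
top [[582.5497346362406, 0.0, 315.5420526850523], [0.0, 582.5497346362406, 239.62398033358147], [0.0, 0.0, 1.0]] [ 2.1396594  -2.158535    0.14327001] [  -1.25737959  545.59181733 1198.67955332]
side [[515.2198761649148, 0.0, 323.33900336230454], [0.0, 515.2198761649148, 237.1218245373218], [0.0, 0.0, 1.0]] [ 0.51203053 -2.57460202  1.41132931] [504.75910258 175.28484856 746.07513167]
[[423.6163027455401, 0.0, 324.07155374817006], [0.0, 423.6163027455401, 239.1695653270193], [0.0, 0.0, 1.0]] [[-0.00033916181148255876, -0.9656044098210557, -0.2600154008965539, 65.59157541196448], [0.9999995995433275, -0.00011215641494758599, -0.0008878818177839367, 0.651862158027039], [0.0008281802034563746, -0.2600155979072574, 0.9656040611775002, -143.20760579548707], [0.0, 0.0, 0.0, 1.0]]
```

View pics/top0.png

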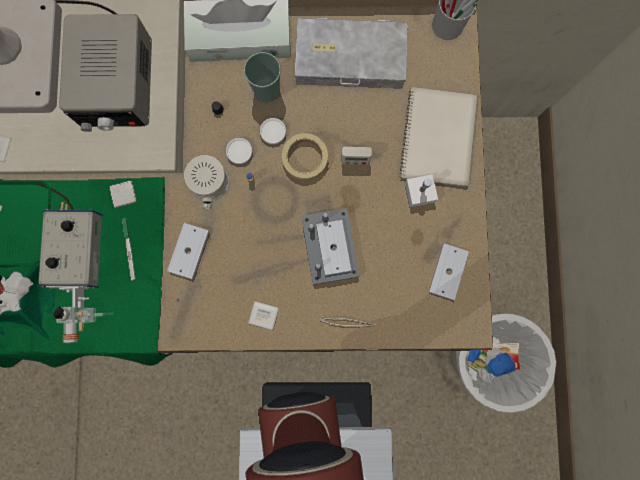

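View pics/side0.png

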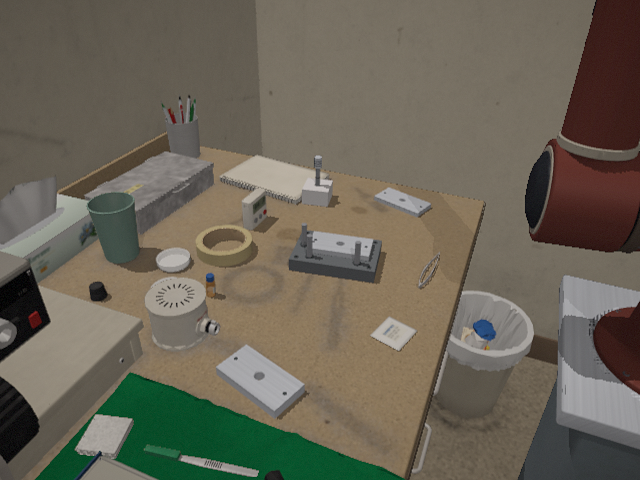

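The top view shows one plate at (187,251), another at (449,272), the jig at (331,246), the rod holder at (421,190) and the bystanders at (263,316), (347,323), (356,156) and (250,177). Next I'll measure and tell the two plates apart.

```bash
cat > h.py <<'E'
import numpy as np, cv2
from scipy.spatial.transform import Rotation as R
def P(r,p): # world mm->px
    return cv2.projectPoints(np.float64(p).reshape(-1,1,3),r["rvec"],r["tvec"],r["mtx"],None)[0][:,0]
def U(r,px,z,R_=None,t=None):
    px=np.float64(px).reshape(-1,2)
    d=np.c_[(px-r["mtx"][[0,1],[2,2]])/r["mtx"][[0,1],[0,1]],np.ones(len(px))]
    if R_ is None:
        R_=cv2.Rodrigues(r["rvec"])[0].T; t=-R_@np.ravel(r["tvec"])
    d=d@R_.T
    return t+d*((z-t[2])/d[:,2])[:,None]
def W(arm):
    s=arm.get_state(); T=np.eye(4); T[:3,:3]=R.from_euler('xyz',s["tool_rot"],degrees=True).as_matrix(); T[:3,3]=s["ee_pos"]
    r=arm.read_camera("wrist"); C=T@r["tool_from_camera"]
    r["rvec"]=cv2.Rodrigues(C[:3,:3].T)[0]; r["tvec"]=-C[:3,:3].T@C[:3,3]
    return r
E
python3 - <<'E'
from bench import arm
from h import *
r=arm.read_camera("top");s=arm.read_camera("side")
a,b=r["color"],s["color"]
c=lambda i,x,y,w,h:cv2.resize(i[y:y+h,x:x+w,::-1],(400,300),interpolation=cv2.INTER_CUBIC)
im=np.vstack([np.hstack([c(a,291,201,80,90)[:, :],c(a,400,170,80,60)]),np.hstack([c(b,280,210,112,84),c(b,210,340,100,75)])])
im=np.vstack([np.hstack([c(a,291,205,108,81),c(a,152,215,108,81)]),np.hstack([c(a,385,231,108,81),c(a,380,165,108,81)])])
cv2.imwrite("pics/c1.png",im)
for n,i,rr in(("top",a,r),("side",b,s)):
    g=cv2.cvtColor(i,cv2.COLOR_RGB2HSV); m=((g[...,1]<40)&(g[...,2]>150)).astype(np.uint8)
    cs,_=cv2.findContours(m,0,1)
    for k in cs:
        if 300<cv2.contourArea(k)<9000:
            q=cv2.minAreaRect(k); p=U(rr,cv2.boxPoints(q),12); 
            print(n,np.round(q[0]),cv2.contourArea(k),p[:,:2].round().tolist(),np.linalg.norm(np.diff(p[:3],axis=0),axis=1).round(1))
E
```

```text
top [366. 454.] 1778.0 [[150.0, -53.0], [150.0, -159.0], [53.0, -156.0], [53.0, -52.0]] [105.6  97. ]
top [250. 454.] 769.0 [[152.0, 156.0], [152.0, 108.0], [55.0, 108.0], [55.0, 155.0]] [47.7 97.1]
top [510. 365.] 1303.0 [[271.0, -274.0], [417.0, -413.0], [288.0, -551.0], [146.0, -411.0]] [202.4 188.6]
top [263. 315.] 534.5 [[372.0, 140.0], [419.0, 126.0], [404.0, 75.0], [357.0, 89.0]] [48.9 53.5]
top [ 13. 292.] 486.0 [[402.0, 671.0], [487.0, 671.0], [483.0, 617.0], [398.0, 618.0]] [85.3 53.8]
top [449. 271.] 1252.0 [[435.0, -247.0], [539.0, -283.0], [522.0, -336.0], [418.0, -300.0]] [110.6  56.4]
top [187. 250.] 1241.5 [[485.0, 315.0], [591.0, 281.0], [572.0, 228.0], [466.0, 262.0]] [111.7  56.5]
top [333. 247.] 1262.0 [[584.0, -7.0], [593.0, -64.0], [483.0, -81.0], [473.0, -25.0]] [ 57.6 111.7]
top [122. 193.] 422.0 [[672.0, 448.0], [685.0, 400.0], [639.0, 386.0], [627.0, 434.0]] [49.7 47.7]
top [204. 174.] 1178.5 [[741.0, 283.0], [740.0, 197.0], [654.0, 196.0], [655.0, 281.0]] [86.3 85.8]
top [238. 150.] 487.0 [[779.0, 191.0], [778.0, 135.0], [723.0, 135.0], [724.0, 190.0]] [55.
[... 1150 characters left out ...]
[[802.0, 155.0], [711.0, 115.0], [659.0, 197.0], [742.0, 232.0]] [99.2 96.4]
side [576. 296.] 768.0 [[151.0, -131.0], [111.0, -149.0], [115.0, -33.0], [151.0, -17.0]] [ 44.  116.2]
side [172. 258.] 478.5 [[839.0, 77.0], [785.0, 53.0], [752.0, 102.0], [803.0, 125.0]] [59.1 59.3]
side [342. 243.] 849.5 [[583.0, -36.0], [602.0, -94.0], [489.0, -112.0], [476.0, -55.0]] [ 60.6 114.7]
side [ 42. 224.] 1330.0 [[1134.0, 169.0], [1162.0, -65.0], [1041.0, 14.0], [1033.0, 218.0]] [235.1 144.8]
side [402. 199.] 559.5 [[535.0, -278.0], [542.0, -341.0], [419.0, -295.0], [417.0, -237.0]] [ 64.1 132. ]
side [274. 177.] 2422.5 [[944.0, -307.0], [727.0, -468.0], [626.0, -236.0], [813.0, -108.0]] [269.9 254. ]
```

View pics/c1.png

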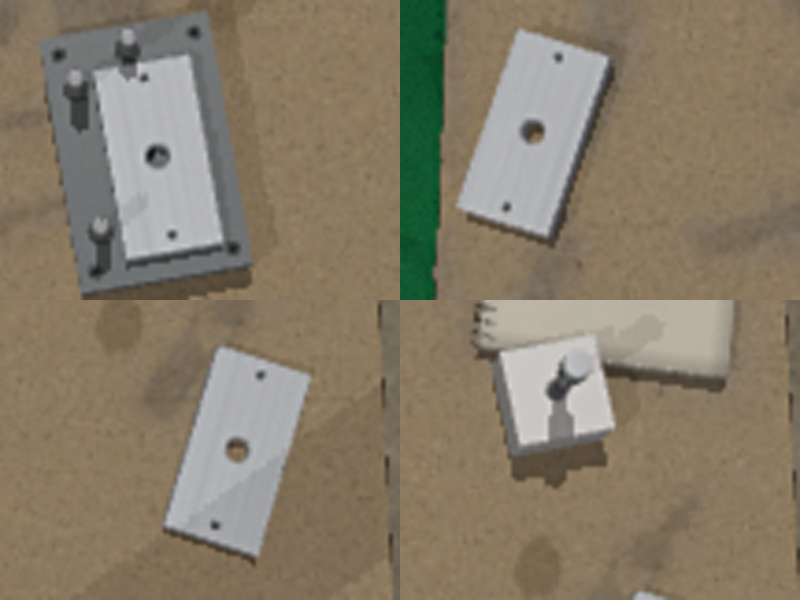

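The left plate at (187.9,250.4) shows a thick lower edge, so it looks like the cover. The right plate at (449,271.5) is thinner, so it looks like the middle plate. I'll check this by triangulating, and localise the rest.

Run:
```python
from bench import arm
from h import *
r=arm.read_camera("top");s=arm.read_camera("side")
def tri(a,b):
    M=[c["mtx"]@np.c_[cv2.Rodrigues(c["rvec"])[0],np.ravel(c["tvec"])] for c in(r,s)]
    X=cv2.triangulatePoints(M[0],M[1],np.float64(a),np.float64(b));return (X[:3]/X[3]).ravel().round(1)
print("Lhole",tri((187.9,250.4),(259.5,376.3)),"Rhole",tri((449,271.5),(402.5,200.5)))
print("bottom hole",U(r,(333.3,246.8),34), "holder/rod top",U(r,(428.3,182),100), "holder hole",U(r,(423.2,188.8),35))
j=U(r,[(301.8,215.3),(346.4,208.2),(359,275.7),(314,284.7)],24);print(j.round(1),j.mean(0),np.linalg.norm(np.diff(j,axis=0),axis=1))
d=(j[0]+j[1]-j[2]-j[3]);print("yaw",np.degrees(np.arctan2(d[1],d[0])))
# plates edges: fit by refining rect at each z
g=cv2.cvtColor(r["color"],cv2.COLOR_RGB2HSV); m=((g[...,1]<40)&(g[...,2]>150)).astype(np.uint8)
for k in cv2.findContours(m,0,1)[0]:
    q=cv2.minAreaRect(k)
    for nm,c,z in(("mid",(449,271),10),("cov",(187,250),15),("bot",(333,247),34)):
        if np.hypot(*(np.array(q[0])-c))<4:
            w=U(r,k[:,0],z)[:,:2].astype(np.float32); Q=cv2.minAreaRect(w); print(nm,Q)
```

```text
Lhole [528.  270.5  10. ] Rhole [ 477.2 -293.5    5.8]
bottom hole [[530.2898211  -43.61705236  34.        ]] holder/rod top [[ 653.46340243 -237.15565699  100.        ]] holder hole [[ 654.06191145 -238.41683107   35.        ]]
[[600.6  23.2  24. ]
 [615.3 -73.3  24. ]
 [469.1 -97.7  24. ]
 [450.9  -1.9  24. ]] [533.97941994 -37.43231058  24.        ] [ 97.54646236 148.20248014  97.54940063]
yaw 9.512460213843514
mid ((478.7630310058594, -291.9215087890625), (55.94706344604492, 109.64611053466797), 71.21177673339844)
cov ((528.3070068359375, 270.9102783203125), (55.966033935546875, 110.13999938964844), 72.03331756591797)
bot ((530.3358154296875, -43.696861267089844), (109.73390197753906, 55.9842529296875), 9.245890617370605)
```

```bash
cat > to.py <<'E'
import sys
from bench import arm
from h import *
s=arm.get_state(); x,y,z,yaw=map(float,sys.argv[1:5])
M=R.from_euler('xyz',s["tool_rot"],degrees=True).as_matrix()
d=M.T@(np.array([x,y,z])-s["ee_pos"]); rv=R.from_matrix(M.T@R.from_euler('xyz',[180,0,yaw],degrees=True).as_matrix()).as_rotvec(degrees=True)
print("d",d.round(1),"rot",rv.round(2),"F",s["wrist_force"].round(1))
E
python3 to.py 478.5 -292 130 -18.8
```

```text
d [ 392.6 -224.7  101.2] rot [-3.000e-02  0.000e+00  3.294e+01] F [-0.3 -0.1  0.8]
```

```bash
python3 steer.py '32 -18.5 3;32 -18.5 3' 2>&1 | tail -3; python3 steer.py '33 -19 3 0 0 0;33 -19 3 0 0 0;33 -19 3 0 0 0;33 -19 3 0 0 0;33 -19 3 0 0 0;33 -19 3 0 0 0;33 -19 3 0 0 0;33 -19 3 0 0 0;33 -19 3 0 0 0;33 -19 3 0 0 0;33 -19 3 0 0 0;29 -16 3 0 0 0' 85; python3 steer.py '0 0 8 0 0 6.6;0 0 8 0 0 6.6;0 0 8 0 0 6.6;0 0 8 0 0 6.6;0 0 8 0 0 6.6;0 0 10 0 0 0;0 0 10 0 0 0;0 0 0 0 0 0;0 0 0 0 0 0'; python3 to.py 478.5 -292 130 -18.8
python3 - <<'E'
from bench import arm
from h import *
r=W(arm);i=r["color"].copy()
cv2.imwrite("pics/w1.png",i[:,:,::-1])
g=cv2.cvtColor(i,cv2.COLOR_RGB2HSV); m=((g[...,1]<40)&(g[...,2]>120)).astype(np.uint8)
for k in cv2.findContours(m,0,1)[0]:
    if cv2.contourArea(k)>3000: print(cv2.minAreaRect(k)[0],cv2.minAreaRect(U(r,k[:,0],10)[:,:2].astype(np.float32)))
E
```

```text
connect(sys.argv[1:4])
    ~~~~~~~^^^^^^^^^^^^^^^
ValueError: each row has 6 numbers
time: 1.35
ee_pos: [479.3, -290.1, 195.4]
tool_rot: [180.0, -0.0, 14.2]
wrist_force: [0.1, -1.1, 0.7]
gripper_width: 84.7
grip_force: 0.0
time: 2.1
ee_pos: [477.3, -291.7, 134.3]
tool_rot: [-180.0, 0.1, -18.8]
wrist_force: [-0.9, 0.7, -0.2]
gripper_width: 85.3
grip_force: 0.0
d [ 1.2 -0.1  4.3] rot [-0.04  0.1   0.03] F [-0.9  0.7 -0.2]
(320.5, 224.5) ((478.4034729003906, -290.29119873046875), (56.44761657714844, 110.21036529541016), 71.37232971191406)
```

View pics/w1.png

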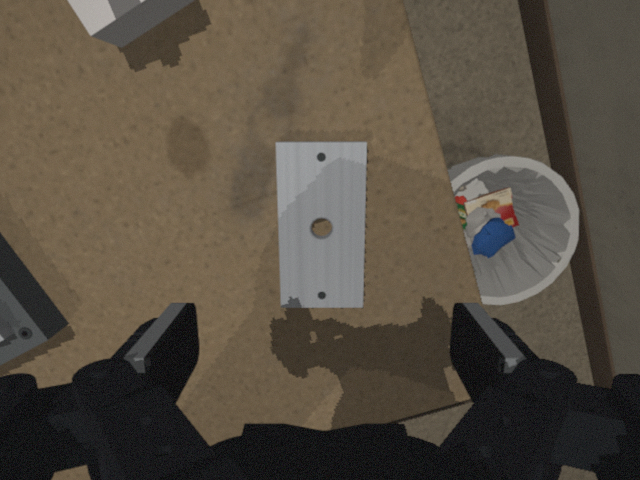

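The wrist view shows the middle plate centred at (321,225), with its hole at (321,229). That agrees with the top camera to 1-2 mm. Next I'll descend and grip it.

```bash
python3 steer.py '0.7 -1.2 20 0 0 0;0 0 25 0 0 0;0 0 25 0 0 0;0 0 25 0 0 0;0 0 20 0 0 0;0 0 13 0 0 0;0 0 8 0 0 0;0 0 0 0 0 0;0 0 0 0 0 0' 85; python3 steer.py '0 0 0 0 0 0;0 0 0 0 0 0;0 0 0 0 0 0;0 0 0 0 0 0;0 0 0 0 0 0;0 0 0 0 0 0;0 0 0 0 0 0;0 0 0 0 0 0' 45 50
```

```text
time: 2.9
ee_pos: [479.5, -291.6, 0.1]
tool_rot: [180.0, -0.1, -18.8]
wrist_force: [1.2, -0.2, -0.3]
gripper_width: 85.0
grip_force: 0.0
time: 3.57
ee_pos: [480.2, -292.2, 1.3]
tool_rot: [179.9, -0.2, -18.9]
wrist_force: [-0.1, 0.4, 6.4]
gripper_width: 54.1
grip_force: 53.2
```

```bash
python3 steer.py '0 0 0 0 0 0;0 0 -3 0 0 0;0 0 0 0 0 0;0 0 0 0 0 0;0 0 0 0 0 0' 70;  python3 steer.py '0 0 0 0 0 0;0 0 0 0 0 0;0 0 0 0 0 0;0 0 0 0 0 0;0 0 0 0 0 0;0 0 0 0 0 0' 45 50;python3 steer.py '0 0 -4 0 0 0;0 0 -10 0 0 0;0 0 -20 0 0 0;0 0 -30 0 0 0;0 0 -30 0 0 0;0 0 -30 0 0 0;0 0 0 0 0 0;0 0 0 0 0 0'; python3 to.py 530.5 -43.5 124 9.3
python3 - <<'E'
from bench import arm
from h import *
r=W(arm);i=r["color"].copy()
cv2.imwrite("pics/w2.png",i[:,:,::-1])
E
```

```text
time: 3.98
ee_pos: [478.7, -291.1, 2.1]
tool_rot: [-180.0, 0.0, -18.9]
wrist_force: [0.8, 0.3, 0.3]
gripper_width: 69.9
grip_force: 0.0
time: 4.48
ee_pos: [479.2, -291.4, 2.7]
tool_rot: [180.0, -0.0, -18.9]
wrist_force: [-1.1, -0.0, 4.8]
gripper_width: 53.6
grip_force: 53.0
time: 5.15
ee_pos: [480.0, -292.1, 129.1]
tool_rot: [179.9, -0.3, -18.9]
wrist_force: [-0.1, 0.2, -1.7]
gripper_width: 53.8
grip_force: 52.9
d [ -32.6 -251.6    4.5] rot [  0.17  -0.24 -28.15] F [-0.1  0.2 -1.7]
```

View pics/w2.png

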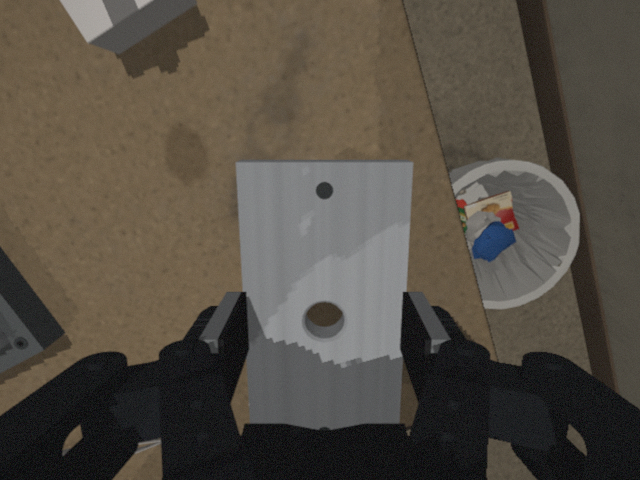

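The wrist view shows the plate held level, with its far edge at row 162 from column 236 to 413. Its underside works out 2.5 mm below the TCP, so placing it needs a TCP height of about 36.6.

```bash
python3 steer.py '-3.6 -28 0 0 0 0;-3.6 -28 0 0 0 0;-3.6 -28 0 0 0 0;-3.6 -28 0 0 0 0;-3.6 -28 0 0 0 0;-3.6 -28 0 0 0 0;-3.6 -28 0 0 0 0;-3.6 -28 0 0 0 0;-3.6 -27.6 0 0 0 0;0 0 0 0 0 -7;0 0 0 0 0 -7;0 0 0 0 0 -7';python3 steer.py '0 0 0 0 0 -7;0 0 0 0 0 0;0 0 0 0 0 0'; python3 to.py 530.3 -42.8 40 9.3
python3 - <<'E'
from bench import arm
from h import *
r=W(arm);i=r["color"].copy()
cv2.imwrite("pics/w3.png",i[:,:,::-1])
E
```

```text
time: 6.2
ee_pos: [527.7, -41.4, 123.4]
tool_rot: [-179.9, 0.3, 2.6]
wrist_force: [0.2, 0.4, -1.1]
gripper_width: 53.5
grip_force: 53.1
time: 6.45
ee_pos: [528.2, -42.3, 124.2]
tool_rot: [-179.9, 0.2, 9.0]
wrist_force: [0.2, 0.4, -1.4]
gripper_width: 53.6
grip_force: 53.1
d [ 2.3  0.9 84.2] rot [-0.08  0.21 -0.34] F [ 0.2  0.4 -1.4]
```

View pics/w3.png

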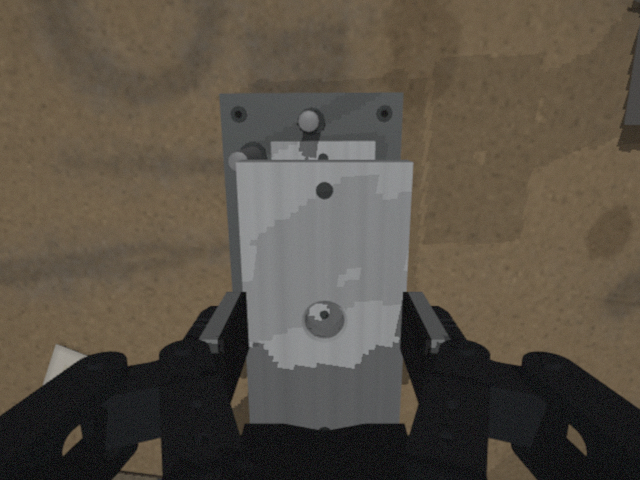

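The wrist view shows the jig aligned with the tool. The end stop top is at (309,121), a side stop top at (238,160), the jig's far corners are at (220,94) and (403,94), and the bottom plate's far edge is at row 141, columns 271-376.

```bash
python3 - <<'E'
from bench import arm
from h import *
r=W(arm)
es=U(r,(309,121),68)[0];ss=U(r,(238,160),68)[0]
c=U(r,[(220,94),(403,94)],24);b=U(r,[(271,141),(376,141)],34)
print(es,ss,c,np.linalg.norm(c[0]-c[1]));v=c[0]-c[1];yaw=np.arctan2(-v[0],v[1]);print("yaw",np.degrees(yaw))
u=np.array([np.cos(yaw),np.sin(yaw)]);n=np.array([-u[1],u[0]])
print("jig from end stop",es[:2]-60*u,"from corners",c.mean(0)[:2]-75*u,"from side",ss[:2]-42*u-33*n,"bottom",b.mean(0)[:2]-55*u,np.linalg.norm(b[0]-b[1]))
E
python3 to.py 530.3 -42.8 40 9.3
```

```text
[593.93624918 -25.56263477  68.        ] [571.51389455   4.49815169  68.        ] [[600.43406938  26.09532059  24.        ]
 [615.95576969 -72.49021672  24.        ]] 99.79995665667363
yaw 8.947427146813121
jig from end stop [534.66636133 -34.89432238] from corners [534.10755972 -34.86205757] from side [535.15740123 -34.63246795] bottom [530.58398813 -42.08174381] 56.467219391980066
d [ 1.7  0.6 85. ] rot [-0.05  0.12 -0.3 ] F [ 0.1  0.6 -2.1]
```

```bash
python3 steer.py '2.4 -0.6 10 0 0 0;0 0 20 0 0 0;0 0 20 0 0 0;0 0 20 0 0 0;0 0 10 0 0 0;0 0 3 0 0 0;0 0 0 0 0 0;0 0 0 0 0 0'; python3 steer.py '0 0 1 0 0 0;0 0 1 0 0 0;0 0 0 0 0 0'
```

```text
time: 7.22
ee_pos: [532.5, -41.8, 44.0]
tool_rot: [180.0, -0.1, 9.1]
wrist_force: [0.5, -0.4, -1.0]
gripper_width: 53.7
grip_force: 53.1
time: 7.47
ee_pos: [532.4, -41.8, 42.2]
tool_rot: [180.0, -0.1, 9.1]
wrist_force: [-0.3, -0.1, -1.6]
gripper_width: 53.4
grip_force: 53.1
```

```bash
python3 steer.py '0 0 2 0 0 0;0 0 1 0 0 0;0 0 1 0 0 0;0 0 0.5 0 0 0;0 0 0 0 0 0;0 0 0 0 0 0'; python3 steer.py '0 0 0.5 0 0 0;0 0 0.5 0 0 0;0 0 0 0 0 0'
```

```text
time: 7.97
ee_pos: [531.8, -41.6, 36.8]
tool_rot: [-180.0, 0.0, 9.1]
wrist_force: [-0.1, 0.3, -0.3]
gripper_width: 53.5
grip_force: 53.1
time: 8.22
ee_pos: [532.0, -41.7, 36.7]
tool_rot: [-180.0, 0.0, 9.1]
wrist_force: [-3.6, -0.0, 4.6]
gripper_width: 53.1
grip_force: 53.9
```

```bash
python3 steer.py '0 0 0 0 0 0;0 0 0 0 0 0;0 0 0 0 0 0;0 0 -10 0 0 0;0 0 -25 0 0 0;0 0 -30 0 0 0;0 0 -25 0 0 0;0 0 0 0 0 0' 80; python3 to.py 528.2 272 126 -18
```

```text
time: 8.88
ee_pos: [535.9, -42.5, 133.2]
tool_rot: [179.8, -0.6, 9.1]
wrist_force: [1.6, 0.6, 1.0]
gripper_width: 80.0
grip_force: 0.0
d [  42.3 -311.7    6.3] rot [ 0.09 -0.68 27.15] F [1.6 0.6 1. ]
```

```bash
python3 steer.py '4 -31 0 0 0 0;4 -31 0 0 0 0;4 -31 0 0 0 0;4 -31 0 0 0 0;4 -31 0 0 0 0;4 -31 0 0 0 0;4 -31 0 0 0 0;4 -31 0 0 0 0;4 -31 0 0 0 0;4 -31 0 0 0 0;0 0 0 0 0 6.8;0 0 0 0 0 6.8' 85; python3 steer.py '0 0 0 0 0 6.8;0 0 0 0 0 6.8;0 0 0 0 0 0;0 0 0 0 0 0;0 0 0 0 0 0'
python3 - <<'E'
from bench import arm
from h import *
r=W(arm);i=r["color"].copy()
g=cv2.cvtColor(i,cv2.COLOR_RGB2HSV); m=((g[...,1]<40)&(g[...,2]>120)).astype(np.uint8)
for k in cv2.findContours(m,0,1)[0]:
    if cv2.contourArea(k)>3000: print(cv2.minAreaRect(k),cv2.minAreaRect(U(r,k[:,0],15)[:,:2].astype(np.float32)))
E
python3 to.py 528.2 272 6.5 -18
```

```text
time: 9.88
ee_pos: [521.6, 272.6, 125.8]
tool_rot: [180.0, 0.0, -4.6]
wrist_force: [0.5, -1.1, -0.6]
gripper_width: 85.1
grip_force: 0.0
time: 10.3
ee_pos: [522.1, 270.7, 125.8]
tool_rot: [-180.0, -0.0, -17.9]
wrist_force: [-0.0, -0.4, -0.5]
gripper_width: 85.1
grip_force: 0.0
((600.5, 339.0), (66.0, 77.0), 90.0) ((396.65673828125, 116.06510925292969), (52.45690155029297, 47.92402648925781), 74.50469970703125)
((318.0, 222.5), (175.0, 96.0), 90.0) ((527.8359375, 272.349853515625), (56.550174713134766, 110.5919189453125), 72.0262451171875)
((8.316071510314941, 95.71894836425781), (93.25843811035156, 78.82986450195312), 52.56142807006836) ((654.5187377929688, 416.7383728027344), (46.469242095947266, 49.18134689331055), 14.848373413085938)
d [  5.5  -3.2 119.3] rot [0.   0.01 0.04] F [-0.3 -1.   0.4]
```

```bash
python3 steer.py '5 -3.4 20 0 0 0;0 0 30 0 0 0;0 0 30 0 0 0;0 0 20 0 0 0;0 0 12 0 0 0;0 0 6 0 0 0;0 0 0 0 0 0;0 0 0 0 0 0' 85; python3 steer.py '0 0 0 0 0 0;0 0 0 0 0 0;0 0 0 0 0 0;0 0 0 0 0 0;0 0 0 0 0 0;0 0 0 0 0 0;0 0 0 0 0 0;0 0 0 0 0 0' 45 50
```

```text
time: 11.02
ee_pos: [528.7, 272.8, 8.9]
tool_rot: [-179.9, -0.1, -18.0]
wrist_force: [-0.5, -0.1, 0.5]
gripper_width: 85.2
grip_force: 0.0
time: 11.68
ee_pos: [529.2, 272.8, 10.3]
tool_rot: [-179.9, -0.1, -18.0]
wrist_force: [-2.7, -2.0, 6.6]
gripper_width: 52.1
grip_force: 50.7
```

```bash
python3 steer.py '0 0 -4 0 0 0;0 0 -10 0 0 0;0 0 -20 0 0 0;0 0 -30 0 0 0;0 0 -30 0 0 0;0 0 -26 0 0 0;0 0 0 0 0 0;0 0 0 0 0 0'; python3 to.py 531.3 -41.8 130 9
python3 - <<'E'
from bench import arm
from h import *
r=W(arm);i=r["color"].copy()
cv2.imwrite("pics/w4.png",i[:,:,::-1])
E
```

```text
time: 12.35
ee_pos: [529.7, 273.2, 131.4]
tool_rot: [-179.8, -0.3, -18.1]
wrist_force: [-0.8, 0.4, -1.1]
gripper_width: 44.9
grip_force: 0.0
d [ 99.2 299.    0.7] rot [ -0.16  -0.33 -27.06] F [-0.8  0.4 -1.1]
```

View pics/w4.png

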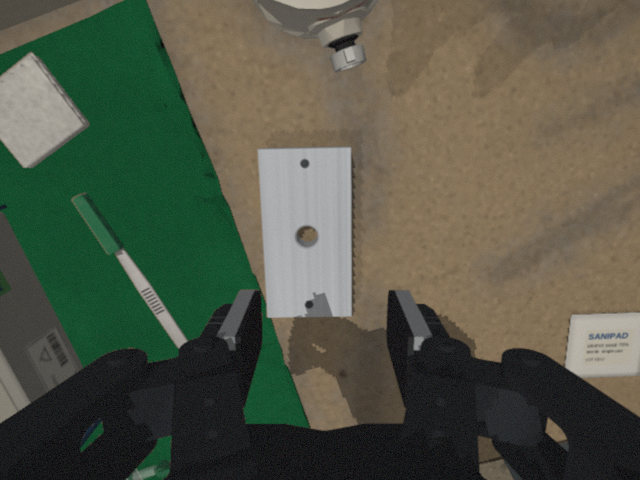

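The cover slipped out: the fingers are empty and the plate lies at (307,233), so the grip was too shallow. I'll regrip about 6 mm deeper.

```bash
python3 - <<'E'
from bench import arm
from h import *
r=W(arm);i=r["color"].copy()
g=cv2.cvtColor(i,cv2.COLOR_RGB2HSV); m=((g[...,1]<40)&(g[...,2]>120)).astype(np.uint8); m[:,:200]=0
for k in cv2.findContours(m,0,1)[0]:
    if cv2.contourArea(k)>8000: print(cv2.minAreaRect(U(r,k[:,0],15)[:,:2].astype(np.float32)))
E
python3 to.py 528 272 4 -18
```

```text
((531.66796875, 284.48504638671875), (56.49823760986328, 110.74163055419922), 72.91301727294922)
d [7.000e-01 1.000e-01 1.234e+02] rot [ 0.02  0.03 -0.06] F [ 0.  -0.1 -0.2]
```

```bash
python3 - <<'E'
from bench import arm
from h import *
for _ in range(4):
  r=W(arm);i=r["color"].copy();s=arm.get_state();print(s["ee_pos"].round(1),s["tool_rot"].round(2))
  g=cv2.cvtColor(i,cv2.COLOR_RGB2HSV); m=((g[...,1]<40)&(g[...,2]>120)).astype(np.uint8); m[:,:200]=0
  for k in cv2.findContours(m,0,1)[0]:
    if cv2.contourArea(k)>8000: print(cv2.minAreaRect(k)[0],cv2.minAreaRect(U(r,k[:,0],15)[:,:2].astype(np.float32)))
E
python3 to.py 531.5 284 4 -17.2
```

```text
[526.9 272.1 126.5] [ 1.7992e+02  1.1000e-01 -1.8060e+01]
(300.39764404296875, 229.37875366210938) ((531.6539916992188, 284.5198974609375), (56.50593566894531, 110.88995361328125), 72.94925689697266)
[526.7 272.1 126. ] [ 1.7989e+02  1.4000e-01 -1.8060e+01]
(300.5048522949219, 228.75918579101562) ((531.640869140625, 284.6123046875), (56.65620803833008, 111.05020904541016), 72.976318359375)
[526.8 272.  125.9] [ 1.7989e+02  1.5000e-01 -1.8060e+01]
(299.59478759765625, 228.61865234375) ((531.6600341796875, 284.6208801269531), (56.56917190551758, 111.03080749511719), 72.98360443115234)
[526.9 272.1 126.1] [ 1.799e+02  1.300e-01 -1.806e+01]
(299.4270935058594, 228.626220703125) ((531.6715087890625, 284.6192932128906), (56.57926940917969, 110.97136688232422), 72.95111846923828)
d [  1.  -13.  122.1] rot [ 0.1   0.14 -0.86] F [ 0.   0.4 -0.7]
```

```bash
python3 steer.py '1 -7 0 0 0 -0.9;0 -6.3 15 0 0 0;0 0 28 0 0 0;0 0 28 0 0 0;0 0 25 0 0 0;0 0 16 0 0 0;0 0 11 0 0 0;0 0 0 0 0 0;0 0 0 0 0 0' 85; python3 steer.py '0 0 0 0 0 0;0 0 0 0 0 0;0 0 0 0 0 0;0 0 0 0 0 0;0 0 0 0 0 0;0 0 0 0 0 0;0 0 0 0 0 0;0 0 0 0 0 0' 45 50
```

```text
time: 13.4
ee_pos: [532.8, 285.0, 4.5]
tool_rot: [180.0, 0.0, -17.1]
wrist_force: [0.3, -0.8, -0.3]
gripper_width: 85.0
grip_force: 0.0
time: 14.07
ee_pos: [534.5, 285.5, 7.2]
tool_rot: [-179.9, -0.2, -17.2]
wrist_force: [-1.0, -0.3, 5.9]
gripper_width: 53.5
grip_force: 53.1
```

```bash
python3 steer.py '0 0 -3 0 0 0;0 0 -7 0 0 0;0 0 -20 0 0 0;0 0 -30 0 0 0;0 0 -30 0 0 0;0 0 -32 0 0 0;0 0 0 0 0 0;0 0 0 0 0 0'; python3 to.py 531.3 -41.8 130 9
python3 - <<'E'
from bench import arm
from h import *
r=W(arm);i=r["color"].copy()
cv2.imwrite("pics/w5.png",i[:,:,::-1])
E
```

```text
time: 14.73
ee_pos: [534.2, 285.3, 129.4]
tool_rot: [-179.8, -0.2, -17.2]
wrist_force: [-0.5, 0.0, -3.3]
gripper_width: 53.4
grip_force: 53.6
d [ 93.8 313.4  -1.2] rot [ -0.12  -0.26 -26.16] F [-0.5  0.  -3.3]
```

View pics/w5.png

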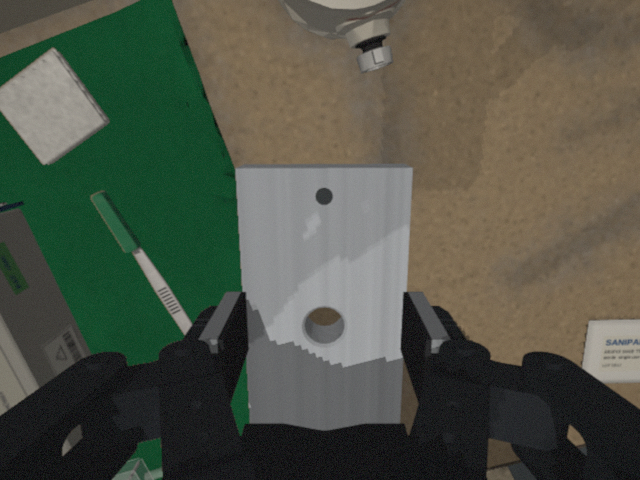

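The cover is now held level: its far edge is at row 167, columns 237-412, and its centre sits about 2 mm back in tool x. I'll carry it to the pile.

```bash
python3 steer.py '8.7 28.5 0 0 0 0;8.7 28.5 0 0 0 0;8.7 28.5 0 0 0 0;8.7 28.5 0 0 0 0;8.7 28.5 0 0 0 0;8.7 28.5 0 0 0 0;8.7 28.5 0 0 0 0;8.7 28.5 0 0 0 0;8.7 28.5 0 0 0 0;8.7 28.5 0 0 0 0;8.7 28.4 0 0 0 0;0 0 0 0 0 -6.5';python3 steer.py '0 0 0 0 0 -6.6;0 0 0 0 0 -6.6;0 0 0 0 0 -6.5;0 0 0 0 0 0;0 0 0 0 0 0;0 0 0 0 0 0'; python3 to.py 533.4 -41 55 9
```

```text
time: 15.78
ee_pos: [529.9, -46.9, 123.8]
tool_rot: [179.9, 0.3, -10.8]
wrist_force: [-0.3, -0.3, -2.2]
gripper_width: 53.5
grip_force: 53.9
time: 16.28
ee_pos: [530.8, -42.6, 125.2]
tool_rot: [-179.9, 0.2, 8.9]
wrist_force: [0.7, -0.1, -2.4]
gripper_width: 53.4
grip_force: 53.9
d [ 3.  -1.1 70.2] rot [-0.06  0.15 -0.09] F [ 0.7 -0.1 -2.4]
```

```bash
python3 steer.py '2 -1 15 0 0 0;0 0 20 0 0 0;0 0 20 0 0 0;0 0 10 0 0 0;0 0 4 0 0 0;0 0 2 0 0 0;0 0 0 0 0 0;0 0 0 0 0 0';python3 steer.py '0 0 0.7 0 0 0;0 0 0 0 0 0'
```

```text
time: 16.95
ee_pos: [534.6, -41.8, 57.0]
tool_rot: [180.0, -0.1, 9.0]
wrist_force: [-0.1, -0.5, -2.6]
gripper_width: 53.6
grip_force: 53.9
time: 17.12
ee_pos: [534.4, -41.7, 56.1]
tool_rot: [180.0, -0.1, 9.0]
wrist_force: [1.0, 0.1, -2.7]
gripper_width: 53.3
grip_force: 53.9
```

```bash
python3 steer.py '-1 0 1.5 0 0 0;0 0 1 0 0 0;0 0 0.5 0 0 0;0 0 0 0 0 0;0 0 0 0 0 0'; python3 steer.py '0 0 0.7 0 0 0;0 0 0.4 0 0 0;0 0 0 0 0 0'
```

```text
time: 17.53
ee_pos: [532.6, -41.7, 52.0]
tool_rot: [-180.0, 0.0, 9.0]
wrist_force: [-0.5, -0.7, -2.6]
gripper_width: 53.8
grip_force: 53.9
time: 17.78
ee_pos: [532.8, -41.7, 51.3]
tool_rot: [180.0, -0.0, 9.0]
wrist_force: [-0.4, -0.5, -0.7]
gripper_width: 53.8
grip_force: 54.1
```

```bash
python3 steer.py '0 0 0.7 0 0 0;0 0 0 0 0 0'; python3 steer.py '0 0 0 0 0 0;0 0 0 0 0 0;0 0 0 0 0 0;0 0 -10 0 0 0;0 0 -25 0 0 0;0 0 -30 0 0 0;0 0 -10 0 0 0;0 0 0 0 0 0;0 0 0 0 0 0' 80;  python3 - <<'E'
from bench import arm
from h import *
r=W(arm);i=r["color"].copy()
cv2.imwrite("pics/w6.png",i[:,:,::-1])
E
```

```text
time: 17.95
ee_pos: [532.9, -41.7, 51.2]
tool_rot: [-180.0, -0.0, 9.0]
wrist_force: [-2.9, 0.7, 4.5]
gripper_width: 53.6
grip_force: 54.7
time: 18.7
ee_pos: [533.1, -41.8, 125.9]
tool_rot: [180.0, -0.1, 9.0]
wrist_force: [-0.2, 0.1, -0.6]
gripper_width: 80.1
grip_force: 0.0
```

View pics/w6.png

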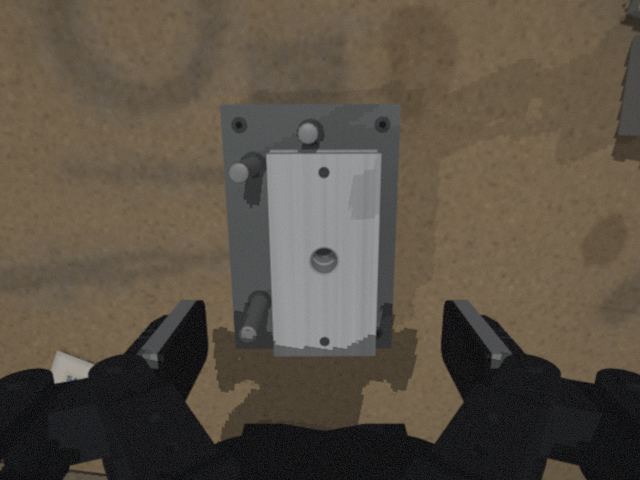

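The pile lies neatly. Cover corners are near (268,153), (380,153), (376,347) and (274,347). Stop tops are at (308,132), (238,172) and (247,333). Jig corners are at (221,105), (400,105) and (392,348). I'll recompute the jig pose from these.

```bash
cat > jig.py <<'E'
from bench import arm
from h import *
from scipy.optimize import least_squares
r=W(arm); 
px=np.float64([(308,132),(238,172),(247,333),(221,105),(400,105),(392,348),(235,348)])
m=np.float64([(60,0,68),(42,33,68),(-42,33,68),(75,50,24),(75,-50,24),(-75,-50,24),(-75,50,24)])
def pr(p,m): return P(r,m@R.from_euler('z',p[2],degrees=True).as_matrix().T+[p[0],p[1],0])
q=least_squares(lambda p:(pr(p,m)-px).ravel(),[534,-35,9],loss='soft_l1');print(q.x,(pr(q.x,m)-px).round(1).tolist())
c=np.float64([(268,153),(380,153),(376,347),(274,347)]);mm=np.float64([(55,28,59),(55,-28,59),(-55,-28,59),(-55,28,59)])
k=least_squares(lambda p:(pr(p,mm)-c).ravel(),[530,-40,9]).x;d=R.from_euler('z',-q.x[2],degrees=True).apply([*(k-q.x)[:2],0])
print("cover",k,d,(pr(k,mm)-c).round(1).tolist())
E
python3 jig.py; python3 to.py 440 -49 130 99
```

```text
[533.40866165 -34.59438528   9.14971554] [[0.1, 0.3], [0.1, 0.1], [0.0, 1.8], [-1.4, -2.1], [2.1, -2.6], [-0.6, 0.4], [0.2, 0.6]]
cover [531.83093836 -42.30373378   9.25738568] [-2.78354906 -7.36037497  0.        ] [[-2.0, -4.2], [2.2, -4.7], [-0.2, 5.7], [-0.0, 6.0]]
d [-91.6  -7.   -6.2] rot [-1.600e-01  7.000e-02 -8.996e+01] F [-0.  0. -1.]
```

```bash
python3 steer.py '-21 0 0 0 0 0;-21 0 0 0 0 0;-21 0 0 0 0 0;-21 0 0 0 0 0;0 0 15 0 0 0;0 0 15 0 0 0;0 0 15 0 0 0;0 0 15 0 0 0;0 0 10 0 0 0;0 0 10 0 0 0;0 0 0 0 0 0;0 0 0 0 0 0' 0 20; python3 to.py 450.6 -52 27.5 9.1
```

```text
time: 19.8
ee_pos: [449.1, -54.7, 44.4]
tool_rot: [-179.9, 0.1, 9.0]
wrist_force: [0.8, 0.8, 0.6]
gripper_width: 0.0
grip_force: 0.0
d [ 2.  -2.4 16.9] rot [-0.05  0.11 -0.06] F [0.8 0.8 0.6]
```

```bash
python3 steer.py '0 -2.4 8 0 0 0;0 0 8 0 0 0;2 0 0 0 0 0;2 0 0 0 0 0;2 0 0 0 0 0;2 0 0 0 0 0;0 0 0 0 0 0;0 0 0 0 0 0'; python3 steer.py '1 0 0 0 0 0;1 0 0 0 0 0;0 0 0 0 0 0'; python3 steer.py '1 0 0 0 0 0;1 0 0 0 0 0;0 0 0 0 0 0';python3 to.py 534 -34.7 27.5 9.1
```

```text
time: 20.47
ee_pos: [457.6, -51.4, 29.6]
tool_rot: [180.0, -0.0, 9.0]
wrist_force: [0.1, -0.2, 0.1]
gripper_width: -0.5
grip_force: 0.0
time: 20.72
ee_pos: [459.4, -51.0, 29.4]
tool_rot: [180.0, -0.0, 9.0]
wrist_force: [-0.2, 0.0, -0.7]
gripper_width: -0.3
grip_force: 0.0
time: 20.97
ee_pos: [461.4, -50.7, 29.4]
tool_rot: [180.0, -0.0, 9.0]
wrist_force: [0.2, 0.6, 0.2]
gripper_width: -0.2
grip_force: 0.0
d [74.2 -4.4  1.9] rot [ 0.   -0.01 -0.06] F [0.2 0.6 0.2]
```

```bash
for i in 1 2; do :; done; python3 steer.py '1 0 0.5 0 0 0;1 0 0.5 0 0 0;0 0 0 0 0 0'|sed -n 2,4p; python3 steer.py '1 0 0 0 0 0;1 0 0 0 0 0;0 0 0 0 0 0'|sed -n 2,4p;python3 steer.py '1 0 0 0 0 0;0.5 0 0 0 0 0;0 0 0 0 0 0'|sed -n 2,4p
```

```text
ee_pos: [463.3, -50.3, 28.2]
tool_rot: [-180.0, 0.0, 9.0]
wrist_force: [0.2, -0.1, -0.9]
ee_pos: [464.9, -50.0, 28.2]
tool_rot: [-180.0, 0.1, 9.0]
wrist_force: [-1.6, -0.6, 0.4]
ee_pos: [466.1, -49.7, 28.1]
tool_rot: [-180.0, 0.1, 9.0]
wrist_force: [-4.1, -0.0, 2.5]
```

```bash
python3 steer.py '0.7 0 0 0 0 0;0.7 0 0 0 0 0;0 0 0 0 0 0'|sed -n 2,4p; python3 steer.py '0.7 0 0 0 0 0;0.7 0 0 0 0 0;0 0 0 0 0 0'|sed -n 2,4p;python3 steer.py '0.5 0 0 0 0 0;0.5 0 0 0 0 0;0 0 0 0 0 0'|sed -n 2,4p
```

```text
ee_pos: [468.0, -49.5, 28.1]
tool_rot: [-180.0, -0.0, 9.0]
wrist_force: [-3.4, 0.1, 1.7]
ee_pos: [468.8, -49.4, 28.1]
tool_rot: [-180.0, 0.1, 9.1]
wrist_force: [-5.1, -1.0, 2.8]
ee_pos: [469.1, -49.3, 28.1]
tool_rot: [-180.0, 0.2, 9.1]
wrist_force: [-8.5, -1.1, 5.2]
```

```bash
python3 steer.py '0.6 0 0 0 0 0;0.6 0 0 0 0 0;0 0 0 0 0 0'|sed -n 2,4p; python3 steer.py '0.6 0 0 0 0 0;0.6 0 0 0 0 0;0 0 0 0 0 0;0 0 0 0 0 0'|sed -n 2,4p
```

```text
ee_pos: [470.0, -49.2, 28.1]
tool_rot: [-180.0, 0.3, 9.1]
wrist_force: [-10.4, -1.8, 5.5]
ee_pos: [470.0, -49.1, 28.0]
tool_rot: [-180.0, 0.5, 9.1]
wrist_force: [-14.6, -2.8, 10.4]
```

```bash
python3 steer.py '0.6 0 0 0 0 0;0.6 0 0 0 0 0;0 0 0 0 0 0;0 0 0 0 0 0'|sed -n 2,4p; python3 steer.py '-3 0 0 0 0 0;-6 0 0 0 0 0;-10 0 -10 0 0 0;0 0 -20 0 0 0;0 0 -25 0 0 0;0 0 -25 0 0 0;0 0 0 0 0 0;0 0 0 0 0 0'; python3 to.py 543 -96 100 99;  python3 - <<'E'
from bench import arm
from h import *
r=arm.read_camera("top");s=arm.read_camera("side")
cv2.imwrite("pics/t7.png",np.hstack([cv2.resize(r["color"][200:290,290:372,::-1],(400,440),interpolation=2),cv2.resize(s["color"][205:285,285:385,::-1],(400,440),interpolation=2)]))
E
```

```text
ee_pos: [470.0, -49.1, 27.9]
tool_rot: [-180.0, 0.6, 9.1]
wrist_force: [-19.2, -3.5, 14.0]
time: 24.05
ee_pos: [457.3, -52.0, 110.7]
tool_rot: [179.9, -0.4, 9.0]
wrist_force: [0.9, 0.1, -0.8]
gripper_width: -0.3
grip_force: 0.0
d [77.6 56.8 11.4] rot [  0.39  -0.18 -89.96] F [ 0.9  0.1 -0.8]
```

```bash
python3 steer.py '16 11 0 0 0 -6.92;0 0 0 0 0 -6.92;0 0 0 0 0 -6.92;0 0 0 0 0 -6.92;0 0 0 0 0 -6.92;0 0 0 0 0 -6.92;0 0 0 0 0 -6.92;0 0 0 0 0 -6.92;0 0 0 0 0 -6.92;0 0 0 0 0 -6.92;0 0 0 0 0 -6.92;0 0 0 0 0 -6.92'; python3 steer.py '0 0 0 0 0 -6.92;0 0 0 0 0 0;0 0 0 0 0 0'; python3 to.py 543.5 -92 100 99.1
```

```text
time: 25.15
ee_pos: [471.7, -59.6, 106.3]
tool_rot: [-179.9, -0.1, 92.4]
wrist_force: [0.9, -0.1, 0.5]
gripper_width: 0.0
grip_force: 0.0
time: 25.4
ee_pos: [472.0, -59.7, 106.9]
tool_rot: [-179.9, -0.1, 98.8]
wrist_force: [-0.3, -0.1, 0.1]
gripper_width: -0.2
grip_force: 0.0
d [-42.9  65.8   6.7] rot [-0.11 -0.06 -0.27] F [-0.3 -0.1  0.1]
```

```bash
python3 steer.py '-11 16.5 0 0 0 -0.2;-11 16.5 0 0 0 0;-11 16.5 0 0 0 0;-10 16.3 0 0 0 0;0 0 25 0 0 0;0 0 25 0 0 0;0 0 15 0 0 0;0 0 0 0 0 0;0 0 0 0 0 0';python3 to.py 543.5 -92 28 99.1
```

```text
time: 26.15
ee_pos: [543.4, -91.6, 41.9]
tool_rot: [-179.8, -0.1, 99.1]
wrist_force: [0.5, -0.7, 0.1]
gripper_width: 0.3
grip_force: 0.0
d [-0.4  0.1 13.9] rot [-0.16 -0.09 -0.  ] F [ 0.5 -0.7  0.1]
```

```bash
python3 steer.py '0 0 7 0 0 0;0 0 6.5 0 0 0;2 0 0 0 0 0;2 0 0 0 0 0;2 0 0 0 0 0;2 0 0 0 0 0;0 0 0 0 0 0'|sed -n 2,4p; python3 steer.py '1 0 0 0 0 0;1 0 0 0 0 0;0 0 0 0 0 0'|sed -n 2,4p; python3 steer.py '1 0 0 0 0 0;1 0 0 0 0 0;0 0 0 0 0 0'|sed -n 2,4p; python3 steer.py '1 0 0 0 0 0;1 0 0 0 0 0;0 0 0 0 0 0'|sed -n 2,4p
```

```text
ee_pos: [543.4, -83.7, 30.3]
tool_rot: [180.0, 0.0, 99.2]
wrist_force: [-0.2, -0.1, 0.2]
ee_pos: [542.9, -82.0, 29.9]
tool_rot: [180.0, 0.0, 99.2]
wrist_force: [0.6, 0.2, 0.9]
ee_pos: [542.5, -80.0, 29.8]
tool_rot: [-180.0, 0.0, 99.2]
wrist_force: [0.3, 0.3, -0.4]
ee_pos: [542.3, -78.4, 29.8]
tool_rot: [180.0, 0.0, 99.2]
wrist_force: [0.8, -2.3, -1.3]
```

```bash
python3 steer.py '1 0 0 0 0 0;1 0 0 0 0 0;0 0 0 0 0 0'|sed -n 2,4p; python3 steer.py '0.8 0 0 0 0 0;0.7 0 0 0 0 0;0 0 0 0 0 0'|sed -n 2,4p
```

```text
ee_pos: [542.0, -76.2, 29.8]
tool_rot: [180.0, 0.0, 99.2]
wrist_force: [0.7, -2.5, 0.4]
ee_pos: [541.7, -74.6, 29.8]
tool_rot: [180.0, -0.0, 99.2]
wrist_force: [-0.2, -1.8, -0.5]
```

```bash
python3 steer.py '0.6 0 0 0 0 0;0.6 0 0 0 0 0;0 0 0 0 0 0'|sed -n 2,4p; python3 steer.py '0.6 0 0 0 0 0;0.6 0 0 0 0 0;0 0 0 0 0 0'|sed -n 2,4p;python3 steer.py '0.6 0 0 0 0 0;0.6 0 0 0 0 0;0 0 0 0 0 0'|sed -n 2,4p
```

```text
ee_pos: [541.5, -73.4, 29.8]
tool_rot: [180.0, -0.0, 99.2]
wrist_force: [0.6, -2.2, 0.5]
ee_pos: [541.4, -72.6, 29.8]
tool_rot: [180.0, 0.0, 99.2]
wrist_force: [-0.4, -3.6, -1.1]
ee_pos: [541.4, -72.5, 29.9]
tool_rot: [180.0, 0.2, 99.2]
wrist_force: [0.6, -7.5, -2.1]
```

```bash
python3 steer.py '0.6 0 0 0 0 0;0.6 0 0 0 0 0;0 0 0 0 0 0'|sed -n 2,4p; python3 steer.py '0.6 0 0 0 0 0;0.6 0 0 0 0 0;0 0 0 0 0 0'|sed -n 2,4p
```

```text
ee_pos: [541.4, -72.5, 30.1]
tool_rot: [180.0, 0.3, 99.2]
wrist_force: [0.8, -11.9, -3.3]
ee_pos: [541.4, -72.5, 30.3]
tool_rot: [180.0, 0.5, 99.2]
wrist_force: [1.5, -16.5, -2.3]
```

```bash
python3 steer.py '-3 0 0 0 0 0;-6 0 0 0 0 0;-10 0 -10 0 0 0;-10 0 -25 0 0 0;-15 0 -25 0 0 0;-15 0 -15 0 0 0;-15 0 0 0 0 0;0 0 0 0 0 0;0 0 0 0 0 0';python3 - <<'E'
from bench import arm
from h import *
s=arm.read_camera("side");r=W(arm)
np.savez("w7.npz",c=r["color"],rvec=r["rvec"],tvec=r["tvec"],mtx=r["mtx"])
a=r["color"][:,:,::-1].copy()
jm=lambda m:np.float64(m)@R.from_euler('z',9.1,degrees=True).as_matrix().T+[534.3,-34.7,0]
q=P(r,jm([(75,50,24),(75,-50,24),(-75,-50,24),(-75,50,24)]));print(q.round().tolist())
x0,y0=np.maximum(q.min(0)-15,0).astype(int);x1,y1=(q.max(0)+15).astype(int);a=a[y0:y1,x0:x1];print(x0,y0,a.shape)
b=s["color"][215:285,280:390,::-1]
cv2.imwrite("pics/t8.png",np.vstack([cv2.resize(a,(800,int(800*a.shape[0]/a.shape[1])),interpolation=2)])[:600])
cv2.imwrite("pics/t8.png",np.hstack([cv2.resize(a,(400,600*400//400 if 0 else int(400*a.shape[0]/a.shape[1])),interpolation=2)[:600] if 0 else cv2.resize(a,(480,int(480*a.shape[0]/a.shape[1])),interpolation=2)[:400], cv2.resize(b,(320,204),interpolation=2) if 0 else cv2.copyMakeBorder(cv2.resize(b,(320,204),interpolation=2),0,max(0,min(400,int(480*a.shape[0]/a.shape[1]))-204),0,0,0)]))
E
```

```text
time: 29.98
ee_pos: [552.1, -142.2, 104.0]
tool_rot: [-179.9, -0.1, 99.1]
wrist_force: [-0.8, 0.3, 0.2]
gripper_width: 0.1
grip_force: 0.0
[[491.0, -88.0], [471.0, 140.0], [178.0, 140.0], [158.0, -88.0]]
143 0 (154, 362, 3)
```

View pics/t8.png

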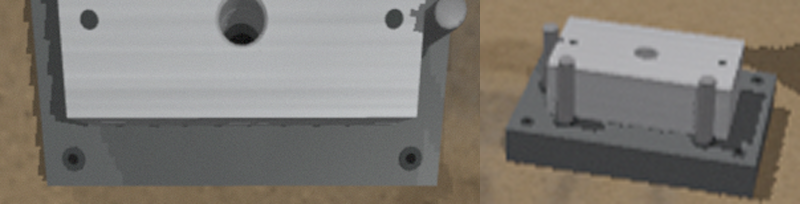

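The pile looks smooth and square, with the end stop at the cover's right edge. The cover's hole is at about (326.3,16.6) in the full wrist image, and its front corners are at (193.5,88.2) and (457.5,88.2). I'll check these numerically.

```bash
python3 - <<'E'
from h import *
r=dict(np.load("w7.npz"))
w=U(r,[(326.3,16.6),(193.5,88.2),(457.5,88.2),(143+450/1.326,12/1.326)],[59,59,59,68][0]); st=U(r,(143+450/1.326,12/1.326),68)
scr=U(r,[(143+73/1.326,158/1.326),(143+410/1.326,158/1.326)],24)
f=lambda p:R.from_euler('z',-9.1,degrees=True).apply(p-[534.3,-34.7,0]).round(1)
print(f(w),f(st),f(scr)); e=w[2]-w[1];print(np.degrees(np.arctan2(e[1],e[0])),np.linalg.norm(e));e=scr[1]-scr[0];print(np.degrees(np.arctan2(e[1],e[0])))
print(w)
E
python3 to.py 654 -237 170 9
```

```text
[[  0.8  -0.7  59. ]
 [-54.8 -28.   59. ]
 [ 55.8 -27.9  59. ]
 [ 63.2   2.   59. ]] [[60.2 -0.2 68. ]] [[-63.9 -39.9  24. ]
 [ 64.6 -39.8  24. ]]
9.13453246157387 110.5119957685904
9.14254107104517
[[535.21288241 -35.3016142   59.        ]
 [484.65385206 -70.99042043  59.        ]
 [593.76436837 -53.44629212  59.        ]
 [596.43098574 -22.69964013  59.        ]]
d [-110.9   85.8  -67.5] rot [-2.30e-01  2.00e-02  9.02e+01] F [0.  0.1 0.8]
```

```bash
python3 steer.py '0 0 -25 0 0 0;0 0 -25 0 0 0;-18 14 -17 0 0 0;-18 14 0 0 0 0;-18 14 0 0 0 0;-18 14 0 0 0 0;-18 14 0 0 0 0;-20 16 0 0 0 0;0 0 0 0 0 0;0 0 0 0 0 0;0 0 0 0 0 0' 60;python3 - <<'E'
from bench import arm
from h import *
r=W(arm);np.savez("w8.npz",c=r["color"],rvec=r["rvec"],tvec=r["tvec"],mtx=r["mtx"])
c=r["color"];print(P(r,[(654,-236,100),(654,-236,35),(654,-236,76)]))
g=cv2.cvtColor(c,cv2.COLOR_RGB2GRAY)
x,y=P(r,[(654,-236,100)])[0].astype(int)
k=cv2.HoughCircles(cv2.medianBlur(g,3),cv2.HOUGH_GRADIENT,1,20,param1=80,param2=18,minRadius=14,maxRadius=40)
print(k)
g2=cv2.cvtColor(c,cv2.COLOR_RGB2HSV);m=((g2[...,1]<45)&(g2[...,2]>150)).astype(np.uint8)
for q in cv2.findContours(m,0,1)[0]:
    if cv2.contourArea(q)>400: print(cv2.boundingRect(q),cv2.contourArea(q))
E
```

```text
time: 31.0
ee_pos: [654.2, -235.4, 170.2]
tool_rot: [-179.9, -0.1, 99.2]
wrist_force: [0.2, -0.6, -0.3]
gripper_width: 60.0
grip_force: 0.0
[[323.92005223 254.58692207]
 [324.16607393 226.41860209]
 [324.02550065 242.51357724]]
[[[308.5 244.5  29.2]]]
(284, 229, 32, 36) 777.5
(282, 182, 85, 82) 3764.0
(336, 177, 291, 191) 29685.5
```

Run:
```python
from bench import arm
from h import *
r=dict(np.load("w8.npz"));g=cv2.cvtColor(r["c"],cv2.COLOR_RGB2GRAY)
for y in range(172,292,5): print(y,' '.join(f"{v:3d}" for v in g[y,268:384:4]))
```

```text
172  97 102 104 100 103 103 102  96 103 101 102  99 100 100 102  99 103 103  88  96  95 101 103  97  94  98  58  55 121
177  61  64  59  62  62  72  77  76  77  79  81  80  86  90  89  90  89  89  95  91  90  92  86  92  93  59  54  97 122
182  62  64  64  67  95  91  92  99 101  95 107 108 109 117 117 119 128 131 127 138 134 135 147 149 152  53  52 120 127
187  67  62  61  69 166 169 168 170 166 166 170 172 172 170 171 170 171 174 174 170 169 173 172 174 172  51  76 124 132
192  60  64  64  65 168 169 169 164 168 170 170 169 170 167 170 172 169 170 171 172 170 171 170 174 175  50 119 127 135
197  70  67  65  62 167 168 166 165 168 168 169 170 169 169 171 172 170 170 173 171 173 171 172 172 175  57 106 132 139
202  66  57  57  64 108 117 170 167 168 168 169 170 169 169 172 171 171 168 173 173 173 174 173 170 176  99 107 135 144
207  67  63  62  64 107 106 168 169 170 167 170 171 167 170 169 171 170 172 169 171 171 171 171 173 173 102 112 137 147
212  67  62  61  58 104 102 105 105 105 167 168 173 169 170 171 169 169 167 171 177 172 173 173 168 171 108 115 143 151
217  61  64  62  60 
[... 1079 characters left out ...]
 117 169 167 167 166 168 167 166 111  91  89  93  98 152 151 150 152 154 164 166 166 134 136 150 148
267 102  98 102 101  97  97  92  97  89  94  93  92  90  91  91  88  87  77  49  50 100 110 121 130 133 139 136 152 150
272  99 104 101  98 104 102  99  99  95  88  94  92  95  91  90  90  88  51  47  88 106 113 123 138 133 136 134 152 153
277 102  97  99 100  99 102 106 101  99  91  93  92  92  90  86  86  87  47  45 108 109 119 129 136 132 150 151 151 151
282  86  88  99  96  99  98 100  98  98  97  92  96  91 101  92  85  48  51  92 121 114 123 134 133 135 144 151 150 153
287 102 102  98  98  98 103 100 102 101  98 102  98  97  98  98  97  62  58 118 124 127 124 129 134 132 134 147 144 149
```

```bash
python3 - <<'E'
from h import *
r=dict(np.load("w8.npz"));print(U(r,[(324.5,251),(324.5,252.5)],100),U(r,(324,226),35))
E
python3 to.py 654 -234.8 70 99.2
```

```text
[[ 653.98534277 -234.00639285  100.        ]
 [ 654.11738746 -234.81845876  100.        ]] [[ 653.84289086 -235.73174439   35.        ]]
d [  0.4   0.  100.7] rot [-0.1  -0.09  0.05] F [ 0.6 -0.7  0.3]
```

```bash
python3 steer.py '0 0 25 0 0 0;0 0 25 0 0 0;0 0 20 0 0 0;0 0 15 0 0 0;0 0 9 0 0 0;0 0 5 0 0 0;0 0 0 0 0 0;0 0 0 0 0 0' 60; python3 steer.py '0 0 0 0 0 0;0 0 0 0 0 0;0 0 0 0 0 0;0 0 0 0 0 0;0 0 0 0 0 0;0 0 0 0 0 0;0 0 0 0 0 0;0 0 0 0 0 0' 0 100
```

```text
time: 31.72
ee_pos: [655.6, -236.8, 73.9]
tool_rot: [179.9, 0.0, 99.2]
wrist_force: [0.2, -0.2, 0.8]
gripper_width: 59.6
grip_force: 0.0
time: 32.38
ee_pos: [655.7, -237.1, 74.1]
tool_rot: [179.9, 0.1, 99.2]
wrist_force: [-1.1, -0.2, 5.5]
gripper_width: 12.9
grip_force: 97.6
```

```bash
python3 steer.py '0 0 -6 0 0 0;0 0 -20 0 0 0;0 0 -25 0 0 0;0 0 -25 0 0 0;0 0 -20 0 0 0;0 0 0 0 0 0;0 0 0 0 0 0'; python3 to.py 534.4 -34.7 160 99.1
python3 - <<'E'
from bench import arm
from h import *
r=arm.read_camera("wrist");C=np.linalg.inv(r["tool_from_camera"])
def pt(p): q=C[:3,:3]@p+C[:3,3];return (r["mtx"]@(q/q[2]))[:2]
print([pt(np.array([x,0,-26.])).round(1) for x in(0,3,8,-8)],pt(np.array([0,0,69.])),pt(np.array([0,8,-26.])))
g=cv2.cvtColor(r["color"],cv2.COLOR_RGB2GRAY); s=cv2.cvtColor(r["color"],cv2.COLOR_RGB2HSV)[...,1]
for y in range(230,400,5): print(y,' '.join(f"{v:3d}" for v in g[y,280:372:4]),'|',' '.join(f"{v:3d}" for v in s[y,300:350:6]))
E
```

```text
time: 32.97
ee_pos: [655.6, -236.9, 169.9]
tool_rot: [179.9, 0.1, 99.2]
wrist_force: [-0.1, 1.2, -0.5]
gripper_width: 12.9
grip_force: 98.1
d [219.  -87.4   9.4] rot [0.12 0.07 0.1 ] F [-0.1  1.2 -0.5]
[array([324.4, 344.8]), array([324.3, 335.9]), array([324.3, 320.9]), array([324.4, 367.9])] [324.21390384 254.05247812] [350.40487286 344.79459512]
230 116 175 176 175 176 177 175 176 176 166 137 139 167 176 178 177 178 180 177 177 177 131 135 |  14  14  13  13  13  11  11  13  12
235 107 177 177 175 177 172 175 177 176 175 174 176 174 178 174 179 179 180 176 178 181 136 137 |  16  12  10  13  14  16  16  13  11
240  86 176 175 177 176 176 172 174 174 175 176 167 174 177 179 176 174 177 180 178 176 139 142 |  11  14  10  15   9  16  15  13  13
245  87 177 174 175 174 173 176 173 177 109  54  61  62 168 176 176 177 178 175 179 177 142 142 |   9  14  10   4  16   0  11  13  13
250 106 175 175 172 174 174 173 173 175  54  54  65  62  73 176 177 178 177 176 178 177 144 143 |  13  11  13   4   8  16  15  16  11
255 104 174 175 174 175 175 173 172 175  61  62  65  59  67 176 175 179 175 175
[... 3106 characters left out ...]
82  86  82  76  82  73  77  51
375   7  32  19  21  21  20  80 102 100  94 104  95  98 101 101 104  88  29  29  25  20  23  30 |  35  85  89  80  90  83  83  88   9
380  29  23  23  22  17  12  56  76  78  92 105  97 100  99  94 103  99  20  14  24  29  25  13 | 113  68  84  89  92  78  91  86  55
385  25  19  18  25  26  24  81  79  84  82  84  79  81  82  80  60  76  24   7  35  23  15  29 |  20  46  38  46  51  45  46  70  29
390  20  19  22  17  30  23  82  80  82  83  81  83  84  82  78  80  78  24  27  12   9  13  12 |  11  49  47  38  38  40  46  42  38
395  26  21  17  18  32  16  79  83  80  83  81  83  81  84  80  83  82  27  42  26  25  26  22 |  81  39  42  44  35  35  39  44  54
```

Run:
```python
from bench import arm
from h import *
r=arm.read_camera("wrist");C=np.linalg.inv(r["tool_from_camera"]);T=r["tool_from_camera"]
g=cv2.cvtColor(r["color"],cv2.COLOR_RGB2GRAY)
print("tip rows",list(zip(range(238,252),g[238:252,321:328].mean(1).round())))
print("head rows top",g[303:320,321:328].mean(1).round(),"bot",g[348:364,321:328].mean(1).round())
for y in(252,256,260): print("cols",y,g[y,308:340])
m=r["mtx"]
def onz(px,z):
    d=T[:3,:3]@np.array([(px[0]-m[0,2])/m[0,0],(px[1]-m[1,2])/m[1,1],1]);return (T[:3,3]+d*((z-T[2,3])/d[2]))
for z in(66,69,72): print(z,"tip far rim",onz((324,243),z),onz((313.5,254),z)[1],onz((333.5,254),z)[1])
print(onz((324,312),-26),onz((324,357.5),-26))
```

```text
tip rows [(238, np.float64(175.0)), (239, np.float64(176.0)), (240, np.float64(173.0)), (241, np.float64(144.0)), (242, np.float64(77.0)), (243, np.float64(59.0)), (244, np.float64(62.0)), (245, np.float64(60.0)), (246, np.float64(63.0)), (247, np.float64(63.0)), (248, np.float64(61.0)), (249, np.float64(61.0)), (250, np.float64(61.0)), (251, np.float64(61.0))]
head rows top [ 39.  45.  68.  84.  84.  83.  82.  84.  82.  83.  85.  91. 100.  99.
  96.  95.  95.] bot [ 95.  93.  95.  93.  95.  94.  93.  93.  92.  92.  93.  98. 103. 104.
 103. 103.]
cols 252 [176 174 174 175 176 166 125  66  56  59  61  60  60  61  60  57  60  61
  58  61  61  62  65  64  71 124 172 179 174 177 179 176]
cols 256 [174 172 175 176 178 154 102  65  60  58  61  63  59  62  57  61  65  60
  58  58  57  56  58  61  69 100 150 178 179 177 175 173]
cols 260 [175 176 176 175 175 148  85  58  61  60  60  59  61  64  60  58  64  63
  62  59  57  58  59  53  51  84 142 176 178 174 178 177]
66 tip far rim [ 6.84320825 -0.11070011 66.        ] -5.533193977368775 4.791101230371366
69 tip far rim [ 6.00831889 -0.11115684 69.        ] -5.611408606131009 4.860935739365499
72 tip far rim [ 5.17342953 -0.11161356 72.        ] -5.689623234893243 4.930770248359632
[ 10.93521979  -0.10491958 -26.        ] [ -4.36301477  -0.1107695  -26.        ]
```

```bash
python3 steer.py '20 -8 0 0 0 0;24.6 -9.8 0 0 0 0;24.6 -9.8 0 0 0 0;24.6 -9.8 0 0 0 0;24.6 -9.8 0 0 0 0;24.6 -9.8 0 0 0 0;24.6 -9.8 0 0 0 0;24.6 -9.8 0 0 0 0;24.6 -9.8 0 0 0 0;0 0 0 0 0 0;0 0 0 0 0 0'; python3 to.py 535.2 -36.3 135 99.1
```

```text
time: 33.98
ee_pos: [533.5, -35.4, 166.5]
tool_rot: [-179.8, -0.1, 99.3]
wrist_force: [0.1, -0.4, -0.9]
gripper_width: 12.9
grip_force: 98.1
d [-1.2  1.6 31.5] rot [-0.19 -0.05  0.21] F [ 0.1 -0.4 -0.9]
```

```bash
python3 steer.py '-1.2 1.6 10 0 0 0.2;0 0 12 0 0 0;0 0 9 0 0 0;0 0 0 0 0 0;0 0 0 0 0 0;0 0 0 0 0 0'; python3 to.py 535.2 -36.3 130 99.1
python3 - <<'E'
from bench import arm
from h import *
r=arm.read_camera("wrist");g=cv2.cvtColor(r["color"],cv2.COLOR_RGB2GRAY)
for y in range(215,285,4): print(y,' '.join(f"{v:3d}" for v in g[y,290:360:3]))
E
```

```text
time: 34.48
ee_pos: [537.0, -37.7, 137.5]
tool_rot: [-180.0, -0.0, 99.0]
wrist_force: [0.1, -0.4, -0.0]
gripper_width: 12.9
grip_force: 98.1
d [ 1.7 -1.5  7.5] rot [-0.03 -0.01 -0.13] F [ 0.1 -0.4 -0. ]
215 152 153 173 170 167 169 168 171 169 171 169 170 170 170 171 172 173 172 173 173 173 171 173 172
219 107 133 155 104 174 173 173 170 173 172 172 172 172 172 171 173 172 174 174 175 173 174 173 176
223 109 110 108 108 170 172 171 168 176 169 168 169 170 172 172 171 173 172 173 170 176 175 177 174
227 100 103 104 104 104 163 166 166 165 168 168 163 166 169 167 164 167 167 166 169 168 171 170 169
231 108 103 104 106 109 170 169 168 141  71  41  49 114 160 172 170 167 170 170 167 171 168 169 169
235 108 107 108 105 106 151 150  79  51  45  47  47  49  63 133 171 171 168 171 174 175 170 172 171
239 108 106 109 104 106 104  87 102  77  77  63  66  78  78  85 155 174 172 172 173 175 173 171 173
243 106 102 102 104 104 100  81 110  77  78  67  68  67  72  87 140 167 164 165 168 165 165 169 165
247 104 101 107 103 101 101  90  91  93  65  61  71  69  71  75 155 169 167 170 171 172 172 172 1
[... 202 characters left out ...]

259 107 105 107 106 118 170 166 171  85  70  67  67  66  62  62 151 153 170 169 171 167 170 173 170
263 105 103 103 164 168 165 166 171  68  67  67  68  66  66  63 149 149 150 168 166 170 169 168 170
267 167 171 168 169 167 166 163 167  72  65  61  68  65  65  61 133 148 150 150 162 169 167 167 168
271 173 172 173 170 170 172 171 172  70  69  56  40  44  59  58 127 152 154 155 158 174 172 171 172
275 163 167 166 167 168 162 164 163  52  62  66  68  69  66  40 110 150 147 153 150 150 168 169 168
279 155 157 155 153 152 156 157 144  65  67  67  68  64  64  65  63 141 143 141 143 142 158 160 161
283 164 164 163 164 166 163 164 136  69  71  72  67  64  67  63  50 145 150 150 149 147 157 163 164
```

```bash
cat > hole.py <<'E'
from bench import arm
from h import *
z=arm.get_state()["ee_pos"][2]-59
r=arm.read_camera("wrist");g=cv2.cvtColor(r["color"],cv2.COLOR_RGB2GRAY);T=r["tool_from_camera"];m=r["mtx"]
def onz(px,z):
    d=T[:3,:3]@np.array([(px[0]-m[0,2])/m[0,0],(px[1]-m[1,2])/m[1,1],1]);return (T[:3,3]+d*((z-T[2,3])/d[2]))[:2].round(2)
col=g[215:250,319:325].mean(1);print("far rim rows",[(215+i,int(v)) for i,v in enumerate(col) if 10<i<24])
for y in(235,239,243): print(y,g[y,300:345])
for px in((321.5,230.5),(307.5,241),(335,241)): print(px,onz(px,z),"z",z)
E
python3 hole.py
```

```text
far rim rows [(226, 166), (227, 166), (228, 161), (229, 142), (230, 103), (231, 43), (232, 23), (233, 37), (234, 45), (235, 46), (236, 45), (237, 46), (238, 56)]
235 [108 104 108 130 149 151 151 150 140 119  91  68  61  55  47  48  48  45
  44  48  49  47  48  41  46  41  45  49  54  76 100 120 147 162 170 173
 170 171 171 170 172 172 168 173 171]
239 [109 107 106 108 105 105  94  88  88  93  99  97  85  79  77  79  80  72
  72  75  68  73  71  70  75  77  80  80  79  81  77  75  95 117 147 167
 171 173 169 173 171 173 171 172 172]
243 [103 103 101  99 104 100  90  83  78  83  98  99  88  78  78  76  76  77
  71  71  68  64  65  66  68  66  65  71  68  76  81  86  87 104 127 154
 162 163 163 163 164 162 168 166 164]
(321.5, 230.5) [10.23 -1.46] z 79.03199153499423
(307.5, 241) [ 4.35 -9.08] z 79.03199153499423
(335, 241) [4.34 5.87] z 79.03199153499423
```

```bash
python3 steer.py '1.5 -1.4 0 0 0 0;0 0 2 0 0 0;0 0 2 0 0 0;0 0 0 0 0 0;0 0 0 0 0 0'; python3 to.py 535.2 -36.3 130 99.1; python3 hole.py
```

```text
time: 35.0
ee_pos: [535.1, -36.0, 133.6]
tool_rot: [-180.0, -0.0, 99.0]
wrist_force: [0.2, 0.3, -0.1]
gripper_width: 12.9
grip_force: 98.1
d [-0.3  0.1  3.6] rot [-0.02 -0.01 -0.1 ] F [ 0.2  0.3 -0.1]
far rim rows [(226, 172), (227, 172), (228, 173), (229, 170), (230, 167), (231, 167), (232, 167), (233, 166), (234, 158), (235, 130), (236, 81), (237, 41), (238, 41)]
235 [106 103 102 103 104 110 138 169 166 166 170 164 169 166 169 166 165 163
 160 151 145 130 122 117 118 127 132 140 151 152 160 166 169 167 166 168
 166 168 167 169 168 169 168 168 168]
239 [106 109 104 106 106 108 105 106 103 104 105 105  99  94  87  66  52  52
  40  45  43  41  50  40  45  39  40  44  47  41  42  69  99 123 134 154
 166 169 170 170 171 171 168 170 173]
243 [108 107 105 106 109 106 105 107 108 100  98  89  95  99  92  79  76  77
  72  61  69  66  69  67  68  68  68  67  70  69  75  75  74  79  80  98
 118 145 170 172 171 172 171 170 171]
(321.5, 230.5) [11.31 -1.43] z 74.62119150871769
(307.5, 241) [ 5.55 -8.9 ] z 74.62119150871769
(335, 241) [5.55 5.75] z 74.62119150871769
```

```bash
python3 steer.py '0 0 2 0 0 0;0 0 2 0 0 0;0 0 2 0 0 0;0 0 2 0 0 0;0 0 0 0 0 0'|sed -n 1,4p; python3 steer.py '0 0 2 0 0 0;0 0 2 0 0 0;0 0 2 0 0 0;0 0 2 0 0 0;0 0 0 0 0 0'|sed -n 1,4p
```

```text
time: 35.47
ee_pos: [534.8, -36.0, 125.1]
tool_rot: [-179.9, -0.0, 99.0]
wrist_force: [-0.9, -0.2, 0.2]
time: 35.88
ee_pos: [534.9, -36.0, 117.2]
tool_rot: [-179.9, -0.0, 99.0]
wrist_force: [0.6, -0.6, -0.9]
```

```bash
python3 steer.py '0 0 2 0 0 0;0 0 2 0 0 0;0 0 2 0 0 0;0 0 2 0 0 0;0 0 0 0 0 0'|sed -n 1,4p; python3 steer.py '0 0 2 0 0 0;0 0 2 0 0 0;0 0 2 0 0 0;0 0 2 0 0 0;0 0 0 0 0 0'|sed -n 1,4p; python3 steer.py '0 0 2 0 0 0;0 0 2 0 0 0;0 0 0 0 0 0'|sed -n 1,4p
```

```text
time: 36.3
ee_pos: [534.9, -36.0, 109.2]
tool_rot: [-179.9, -0.0, 99.0]
wrist_force: [0.2, 0.7, -0.9]
time: 36.72
ee_pos: [534.9, -36.0, 101.2]
tool_rot: [-179.9, -0.0, 99.0]
wrist_force: [0.6, 0.7, -0.0]
time: 36.97
ee_pos: [535.0, -36.1, 97.3]
tool_rot: [-180.0, -0.0, 99.0]
wrist_force: [-0.3, -0.1, -1.0]
```

```bash
for k in 1; do :; done; python3 steer.py '0 0 1.5 0 0 0;0 0 1.5 0 0 0;0 0 0 0 0 0'|sed -n 1,4p; python3 steer.py '0 0 1.5 0 0 0;0 0 1.5 0 0 0;0 0 0 0 0 0'|sed -n 1,4p; python3 steer.py '0 0 1 0 0 0;0 0 1 0 0 0;0 0 0 0 0 0'|sed -n 1,4p
```

```text
time: 37.22
ee_pos: [535.0, -36.1, 94.4]
tool_rot: [-180.0, -0.0, 99.0]
wrist_force: [-0.2, 1.2, -0.2]
time: 37.47
ee_pos: [535.1, -36.2, 91.5]
tool_rot: [-180.0, 0.0, 99.0]
wrist_force: [-0.5, -0.4, -0.4]
time: 37.72
ee_pos: [535.2, -36.2, 89.7]
tool_rot: [-180.0, 0.0, 99.0]
wrist_force: [-0.5, -0.4, -0.9]
```

```bash
python3 steer.py '0 0 1 0 0 0;0 0 1 0 0 0;0 0 0 0 0 0'|sed -n 2,4p; python3 steer.py '0 0 1 0 0 0;0 0 1 0 0 0;0 0 0 0 0 0'|sed -n 2,4p; python3 steer.py '0 0 1 0 0 0;0 0 0.5 0 0 0;0 0 0 0 0 0'|sed -n 2,4p; python3 steer.py '0 0 1 0 0 0;0 0 0.5 0 0 0;0 0 0 0 0 0'|sed -n 2,4p
```

```text
ee_pos: [535.2, -36.1, 87.6]
tool_rot: [-180.0, 0.0, 99.0]
wrist_force: [0.6, -0.2, -0.9]
ee_pos: [535.2, -36.1, 85.6]
tool_rot: [-180.0, -0.0, 99.0]
wrist_force: [0.5, -0.1, -0.8]
ee_pos: [535.3, -36.1, 84.3]
tool_rot: [180.0, 0.0, 99.0]
wrist_force: [0.1, -0.1, -0.7]
ee_pos: [535.7, -36.3, 83.8]
tool_rot: [180.0, 0.0, 99.0]
wrist_force: [-2.1, -1.1, 4.5]
```

```bash
python3 steer.py '0 0 1 0 0 0;0 0 0.5 0 0 0;0 0 0 0 0 0'|sed -n 2,4p; python3 steer.py '0 0 1 0 0 0;0 0 0.5 0 0 0;0 0 0 0 0 0'|sed -n 2,4p; python3 steer.py '0 0 1 0 0 0;0 0 0.5 0 0 0;0 0 0 0 0 0'|sed -n 2,4p; python3 steer.py '0 0 0.7 0 0 0;0 0 0.5 0 0 0;0 0 0 0 0 0'|sed -n 2,4p
```

```text
ee_pos: [535.7, -36.3, 82.2]
tool_rot: [180.0, 0.0, 99.0]
wrist_force: [-1.6, -1.2, 4.2]
ee_pos: [535.7, -36.2, 80.8]
tool_rot: [180.0, 0.0, 99.0]
wrist_force: [-1.3, 0.9, 4.1]
ee_pos: [535.7, -36.3, 79.3]
tool_rot: [180.0, 0.0, 99.0]
wrist_force: [-1.7, 0.3, 5.3]
ee_pos: [536.0, -36.3, 78.9]
tool_rot: [179.9, 0.0, 99.0]
wrist_force: [-2.6, -0.5, 8.8]
```

Position is stalling at the predicted bottom (78.9). I'll push further to confirm it.

```bash
python3 steer.py '0 0 0.6 0 0 0;0 0 0.4 0 0 0;0 0 0 0 0 0'|sed -n 2,4p; python3 steer.py '0 0 0.5 0 0 0;0 0 0.4 0 0 0;0 0 0 0 0 0'|sed -n 2,4p; python3 steer.py '0 0 0.4 0 0 0;0 0 0 0 0 0'|sed -n 2,4p
```

```text
ee_pos: [536.3, -36.4, 78.9]
tool_rot: [179.9, 0.1, 99.0]
wrist_force: [-4.3, 0.1, 13.8]
ee_pos: [536.6, -36.6, 78.8]
tool_rot: [179.9, 0.1, 99.0]
wrist_force: [-6.2, 0.1, 16.6]
ee_pos: [536.8, -36.6, 78.8]
tool_rot: [179.9, 0.1, 99.0]
wrist_force: [-4.8, 0.0, 18.0]
```

```bash
python3 steer.py '0 0 -1 0 0 0;0 0 -0.8 0 0 0;0 0 0 0 0 0'|sed -n 2,4p; python3 steer.py '0 0 0 0 0 0;0 0 0 0 0 0;0 0 0 0 0 0;0 0 0 0 0 0;0 0 0 0 0 0;0 0 -8 0 0 0;0 0 -20 0 0 0;0 0 -25 0 0 0;0 0 -25 0 0 0;0 0 -20 0 0 0;0 0 0 0 0 0;0 0 0 0 0 0' 60
python3 - <<'E'
from bench import arm
from h import *
r=W(arm);np.savez("w9.npz",c=r["color"],rvec=r["rvec"],tvec=r["tvec"],mtx=r["mtx"])
jm=lambda m:np.float64(m)@R.from_euler('z',9.1,degrees=True).as_matrix().T+[534.6,-34.6,0]
print(P(r,jm([(0,0,105),(0,0,59),(0,0,81),(55,-28,59),(-55,-28,59),(-55,28,59),(55,28,59)])).round(1))
g=cv2.cvtColor(r["color"],cv2.COLOR_RGB2GRAY)
for y in range(150,330,6): print(y,' '.join(f"{v:3d}" for v in g[y,200:450:9]))
E
```

```text
ee_pos: [536.3, -36.3, 78.9]
tool_rot: [179.9, 0.0, 99.0]
wrist_force: [-2.5, 0.3, 9.6]
time: 41.63
ee_pos: [536.2, -36.3, 176.5]
tool_rot: [179.8, 0.1, 99.0]
wrist_force: [0.6, 0.3, -0.3]
gripper_width: 60.2
grip_force: 0.0
[[321.2 249. ]
 [321.4 228.4]
 [321.3 237.3]
 [406.1 270. ]
 [236.9 270.5]
 [231.9 184.4]
 [410.5 184. ]]
150 114  71  82  86  84  91  91  86  91  90  91  90  90  89  94  96  95  95  98  98  99 101 102 106 105 105 109 106
156 109  71  87  59  88  85  87  90  88  92  89  90  89  92  92  93  93  95  97  99 100 103 101  97  68 106 104 103
162 107  70  88  32  58  89  58  62  93  91  91  92  89  94  93  93  93  63  60  95  63  87 103  90  60 100  95 100
168 114  68  89  57  59  60  67  63  92  89  93  91  92  89  95  92  93  57  56  46  61  65 102 101 100 103  91  93
174 111  71  83  86  59 120 131  76  92  82  88  84  92  81  94  78  93  54  54  57  59 132 117 102 104 101  94  97
180  88  68  70  56  55 114 110  80  90  89  85  86  84  90  91  91  90  88  88  87  82 126 104 102 101 103 100  99
186  70  68  52  54 153 156 133 139 154 157 159 156 155 159 157 159 160 1
[... 2010 characters left out ...]
  96
294 106 112  73  74  34 102 106 106 111 104 102 103 100  99  98 102  95 104  98 103  99  96 100  97  26  73  98  99
300 102 110  70  44  21 111 106 107 109 105 108 110 102 112 106 113 104 108  96  94 102 105 108 106  12  75  74  92
306  96  72  70  23  26 109 111 110 109 109 109 105 104 116 110 107 102 110  99  98  94 114 107 111  17  53  72  86
312  20  72  75  12  10 113 109 107 109 109 104 112 107 112 109 106 109 108 102 103 109 106 107 117  19  19  75  75
318  66  73  30  17  14 107 107 111 113 113 108 108 108 112 107 107 108 108 108 104 110 103 100 110  10  26  72  72
324  74  71  14  22  19 110 112 111 112 105 111 106 115 111 112 106 107 108 107 110 111 107 107 108  21  15  37  75
```

Run:
```python
from h import *
r=dict(np.load("w9.npz"));g=cv2.GaussianBlur(cv2.cvtColor(r["c"],cv2.COLOR_RGB2GRAY),(3,3),0).astype(int)
def edge(v,a,sg): d=sg*np.diff(v[a-9:a+10]); return a-9+int(d.argmax())+.5
L=[(edge(g[y],232+int((y-184)/86*5),1),y) for y in(192,200,245,255,262)]
Rr=[(edge(g[y],410-int((y-184)/86*4),-1),y) for y in(192,200,208,245,255,262)]
B=[(x,edge(g[:,x],270,-1)) for x in(250,270,290,310,380,395)]
f=lambda p:R.from_euler('z',-9.1,degrees=True).apply(U(r,p,59)-[534.6,-34.6,0])[:,:2].round(1).tolist()
print("L x",f(L));print("R x",f(Rr));print("B y",f(B))
```

```text
L x [[-55.5, 23.3], [-55.8, 18.3], [-55.6, -10.7], [-55.3, -17.4], [-55.6, -22.2]]
R x [[54.6, 23.0], [54.3, 18.0], [54.5, 13.0], [54.4, -11.1], [54.8, -17.8], [54.3, -22.5]]
B y [[-46.5, -28.0], [-33.5, -28.0], [-20.5, -28.1], [-7.5, -28.1], [38.0, -27.6], [47.8, -27.6]]
```

```bash
python3 -c "
from bench import arm
print(arm.finish_job())"
```

```text
the job is handed in; nothing more can be done
None
```

I handed the job in after about 42 s of the 72 s allowed, and no verdict came back. The plates are stacked in order and were pressed home at about 19 N (end stop) and 16 N (side stops). The cover measured about 0.5 mm from flush, the rod bottomed at 18 N, everything is let go, and the cover was dropped once during a shallow grip and regripped.

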